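# Unstack the colour filters and fit each to its LED lamp

## Task

The five filters have been left in two piles on the optical table. Take the piles apart and fit each filter on the LED lamp of its own colour, coloured side up and lying flat in the seat inside the lamp's lip. They are glass: set them down gently, do not drop them.

Things in the scene. Friction and masses are not known exactly. Their poses are not given: they have to be found in the camera images.
- filter_white: white, frosted (the diffuser) filter: loose round glass in a metal mount, 62 mm in diameter and 16 mm high, black grip rim at the side, white ring and glass on top, up to 140 g. It stands on the table and is the bottom of one pile, with a blue or green filter on it and a red or yellow one on top of that. Filters in a pile lie up to 4 mm off centre. Origin: centre of its underside; z up.
- filter_blue: blue filter: loose round glass in a metal mount, 46 mm in diameter and 16 mm high, black grip rim at the side, blue ring and glass on top, up to 80 g. Second from the top of a pile: it lies on the white filter, or on the other pile's base, a flat dark square box 72 mm wide and 16 mm high that is screwed down and stays. Filters in a pile lie up to 4 mm off centre. Origin: centre of its underside; z up.
- filter_green: green filter: loose round glass in a metal mount, 46 mm in diameter and 16 mm high, black grip rim at the side, green ring and glass on top, up to 80 g. Second from the top of a pile: it lies on the white filter, or on the other pile's base, a flat dark square box 72 mm wide and 16 mm high that is screwed down and stays. Filters in a pile lie up to 4 mm off centre. Origin: centre of its underside; z up.
- filter_red: red filter: loose round glass in a metal mount, 32 mm in diameter and 16 mm high, black grip rim at the side, red ring and glass on top, up to 45 g. Top of a pile, on the blue or the green filter. Filters in a pile lie up to 4 mm off centre. Origin: centre of its underside; z up.
- filter_yellow: yellow filter: loose round glass in a metal mount, 32 mm in diameter and 16 mm high, black grip rim at the side, yellow ring and glass on top, up to 45 g. Top of a pile, on the blue or the green filter. Filters in a pile lie up to 4 mm off centre. Origin: centre of its underside; z up.
- lamp_white: white lamp: black finned cylinder 82 mm in diameter (foot 90 mm), fixed to the table, shining up, with a white band, white window and white lip on top. The flat seat for its filter is the top face, 60 mm above the table, inside a lip 3 mm high and 4 mm thick whose inner diameter is 74 mm (6 mm to spare all round). Origin: on the axis at the table; z up.
- lamp_blue: blue lamp: black finned cylinder 66 mm in diameter (foot 74 mm), fixed to the table, shining up, with a blue band, blue window and blue lip on top. The flat seat for its filter is the top face, 56 mm above the table, inside a lip 3 mm high and 4 mm thick whose inner diameter is 58 mm (6 mm to spare all round). Origin: on the axis at the table; z up.
- lamp_green: green lamp: black finned cylinder 66 mm in diameter (foot 74 mm), fixed to the table, shining up, with a green band, green window and green lip on top. The flat seat for its filter is the top face, 56 mm above the table, inside a lip 3 mm high and 4 mm thick whose inner diameter is 58 mm (6 mm to spare all round). Origin: on the axis at the table; z up.
- lamp_red: red lamp: black finned cylinder 52 mm in diameter (foot 60 mm), fixed to the table, shining up, with a red band, red window and red lip on top. The flat seat for its filter is the top face, 52 mm above the table, inside a lip 3 mm high and 4 mm thick whose inner diameter is 44 mm (6 mm to spare all round). Origin: on the axis at the table; z up.
- lamp_yellow: yellow lamp: black finned cylinder 52 mm in diameter (foot 60 mm), fixed to the table, shining up, with a yellow band, yellow window and yellow lip on top. The flat seat for its filter is the top face, 52 mm above the table, inside a lip 3 mm high and 4 mm thick whose inner diameter is 44 mm (6 mm to spare all round). Origin: on the axis at the table; z up.

How it is judged:
By the outcome, as a careful person would: the job done as asked, in the order asked, and still so for the second after the job is handed in, with the robot touching nothing.
It also fails if it takes over 122 s, if anything falls off the work surface, if the arm or the gripper's body presses on something with over 40 N, if the wrist force passes 120 N, or if a joint passes its speed limit or range.

## Robot

A 7-joint arm with a two-finger parallel gripper is mounted at the origin on the work surface. World frame = base frame: x ahead of the robot, y to its left, z up, the work surface at z = 0. Lengths are in mm, angles in degrees, forces in N, time in s.
With the tool pointing down it reaches from about 350 to 900 mm from the base axis. Payload 8.1 kg.
Tool frame: the origin (TCP) lies midway between the tips of the shut fingers; the grasp point (between the pads) lies 19 mm behind it; x points along the fingers, z is the direction in which the jaws open and shut, and the axes are right-handed (so a half turn about x gives the same grasp; the last joint's range is limited). The gripper opens to 85 mm and grips with 20 to 120 N. Pads are 22 mm wide; open, the fingers measure 114 mm over their backs; the gripper's body (76 mm by 85 mm) begins 54 mm behind the grasp point. The pads swing forward as they close: fully open they stand 13 mm farther back than shut.
Start: joints at [69.981, 24.895, 1.432, 90.138, -0.665, 64.973, -4.303], TCP at [152.664, -606.082, 231.323] pointing down, gripper open.
Joint ranges: [-149.89, 149.89], [-25.12, 119.58], [-72.63, 75.52], [4.76, 147.25], [-75.54, 255.54], [6.69, 114.76], [-157.13, 157.13]. Speed limits (degrees/s): [127.2, 127.2, 172.46, 172.46, 180, 180, 180].

## Interface

Orientations are given as a 3x3 rotation matrix whose columns are the frame's x, y, z axes.
In Python, from rig import status, optics, env gives the robot as it stands. The module is installed in compiled form; this text tells all that it offers.
- The arm moves only by the shell command python3 -m creep 'ROWS'. ROWS is JSON, a list of rows, each a list of 3 entries, a list of its own where there are three numbers: the closure, from -1 (fully open) to 1 (shut), so that 0 is half open, then the shift along the tool's x, y, z in m, then the turn, a rotation vector about the tool's x, y, z in degrees. A call has 1 to 5 rows; each row shifts and turns the commanded pose from where the row before left it, along the tool's axes as they then stand; what a row does not reach is not made up. A row lasts 1/10 s, in which the tool goes at most 50 mm and 8.59 degrees, less where a joint would pass 70% of its speed; a pose out of reach is approached as far as the arm can. A call is refused whole if a number of a shift passes 0.05 or a number of a turn 8.59, either way. A call with a gripper value outside its range is refused whole. The fingers move at their own pace and stop on an object; the grip force is fixed at half the most. Time passes only in rows, so rows that do not move let the fingers close. It gives the time, the measured TCP pose, the force and the opening at its end, in the units of the state.
- status.read_state(): the state, without advancing time (a new reading comes with each control period).
- optics.grab_frame(name): name is "side" or "top"; returns a dict with "img" (400x640x3 uint8, red, green, blue), "range_z" (400x640 float32, mm along the optical axis (not along the pixel's ray), 0 where there is no reading), "fx", "fy", "cx", "cy" (pixels), "R" (3x3) and "t" (3): a world point X has camera coordinates R X + t. Camera axes: x right, y down, z forward; pixel columns grow to the right and rows downward; lengths in mm; the calibration is good to about 2 mm. A picture is of the moment at which its call begins.
- env.finish_job(): hands the job in, once; it reports no verdict.
The state is a dict: "time_s": time; "joints": joint angles; "joint_vel": joint speeds; "tau": joint torques, N m; "ee_pos": TCP position; "eef_rot": TCP orientation; "wrist_force": force on the tool from outside, world axes, zero at the start; "moment": the same for the moment, N m; "width": finger opening in mm.
Only numpy, scipy, OpenCV 4.12 (cv2) and the standard library are available. Lean on these libraries where they do the work, as an engineer would, in place of code of your own. Each camera call takes 0.05 s, during which the arm holds its last target.

## Working session

There is one attempt and no reset: what is moved stays moved. The work goes in short steps, Python scripts to look and compute and a shell command to move; the robot and the scene stay as the last step left them, time stands still between calls to the robot, and variables do not carry over. Pictures are saved under pics/ and viewed, and the job is handed in when it is done.

```bash
mkdir -p pics; cat > h.py <<'E'
import numpy as np, cv2
from rig import status, optics, env
def snap(name,fn):
    f=optics.grab_frame(name); cv2.imwrite('pics/'+fn+'.png',f['img'][:,:,::-1]); np.savez(''+fn+'.npz',**{k:np.array(v) for k,v in f.items()}); return f
def cloud(f):
    z=f['range_z'].astype(float); v,u=np.mgrid[0:z.shape[0],0:z.shape[1]]
    P=np.stack([(u-f['cx'])/f['fx']*z,(v-f['cy'])/f['fy']*z,z],-1)
    W=(P-np.array(f['t']))@np.array(f['R']); W[z==0]=np.nan
    return W
E
python3 - <<'E'
from h import *
s=status.read_state(); np.set_printoptions(precision=3,suppress=True)
for k,v in s.items(): print(k,np.array(v))
for n in('top','side'):
    f=snap(n,n+'0'); print(n,f['fx'],f['cx'],f['R'],f['t'], -np.array(f['R']).T@np.array(f['t']))
E
```

```text
time_s 0.0
joints [69.982 24.936  1.429 90.189 -0.663 64.975 -4.303]
joint_vel [ 0.025 -0.006 -0.004 -0.023  0.072 -0.142  0.039]
tau [  0.001 -67.048   1.025 -31.622   0.016   0.013   0.   ]
ee_pos [ 152.507 -605.574  230.532]
eef_rot [[-0.001  0.97   0.244]
 [ 0.002  0.244 -0.97 ]
 [-1.    -0.    -0.002]]
wrist_force [ 0.009  0.029 -0.302]
moment [0.014 0.04  0.018]
width 85.37306923654695
top 370.09863182472276 315.8872412685278 [[-0.024 -1.    -0.002]
 [-0.994  0.024 -0.104]
 [ 0.104 -0.    -0.995]] [ 17.305 504.064 668.848] [432.158   5.158 717.601]
side 417.93198928028676 319.3572662350242 [[-0.693 -0.72   0.011]
 [-0.379  0.352 -0.855]
 [ 0.612 -0.597 -0.518]] [342.124 229.488 656.315] [-77.668 557.638 532.419]
```

View pics/top0.png

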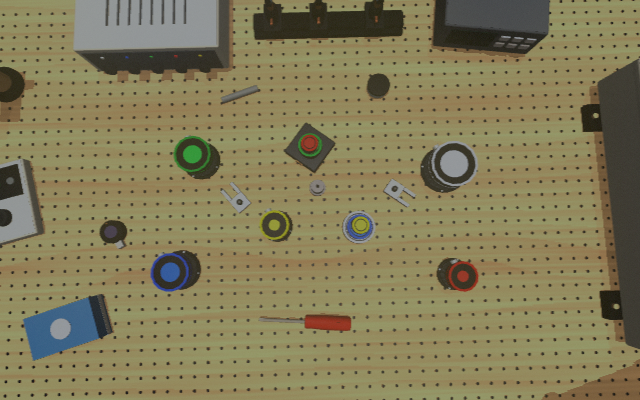

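View pics/side0.png

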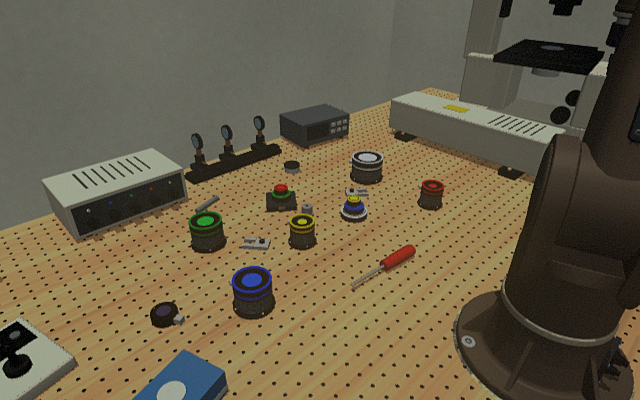

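```bash
cat > m.py <<'E'
from h import *
import sys
def ray(f,u,v,z):
    R=np.array(f['R']);C=-R.T@np.array(f['t']);d=R.T@np.array([(u-f['cx'])/f['fx'],(v-f['cy'])/f['fy'],1]);return C+d*(z-C[2])/d[2]
def circ(P):
    A=np.c_[2*P,np.ones(len(P))];b=(P**2).sum(1);s=np.linalg.lstsq(A,b,rcond=None)[0];return s[0],s[1],np.sqrt(s[2]+s[0]**2+s[1]**2)
def meas(f,u0,v0,ztop,dia,tol=4):
    W=cloud(f); R=dia/2/float(600)*370*1.4+3
    v,u=np.mgrid[0:400,0:640]
    near=(np.hypot(u-u0,v-v0)<R)
    m=near&(abs(W[...,2]-ztop)<tol)
    P=W[m]
    cen=P[:,:2].mean(0)
    # enclosing circle and bbox
    ec=cv2.minEnclosingCircle(P[:,:2].astype(np.float32))
    hull=cv2.convexHull(P[:,:2].astype(np.float32))[:,0]
    return m.sum(),np.median(P[:,2]).round(1),cen.round(1),np.round(ec[0],1),round(ec[1]*2,1),np.round(circ(hull.astype(float)),1)
E
python3 - <<'E'
from m import *
f=dict(np.load('top0.npz'))
for n,u,v,z,d in [('Lg',192,154,59,66),('Lb',170,272,59,66),('Ly',274,225,55,52),('Lr',463,276,55,52),('Lw',454,164,63,82),('red',310,144,48,32),('grn',310,145,32,46),('base',310,148,16,72),('yel',361,226,48,32),('blu',359,227,32,46),('wht',359,228,16,62)]:
    print(n,*meas(f,u,v,z,d), ray(f,u,v,z)[:2].round(1))
E
python3 - <<'E'
import cv2
a=cv2.imread('pics/top0.png')[110:300,140:490]
cv2.imwrite('pics/top0z.png',cv2.resize(a,(800,434),interpolation=cv2.INTER_CUBIC))
E
```

```text
Lg 971 57.0 [596.2 229.6] [596.  229.3] 67.4 [596.1 229.3  33.2] [594.9 227.8]
Lb 1082 57.1 [385.  266.7] [384.8 266.6] 67.6 [384.8 266.2  33.2] [384.5 264.2]
Ly 615 53.0 [463.7  82.6] [465.8  83.9] 57.7 [464.6  82.6  26.5] [462.7  81. ]
Lr 586 52.6 [ 364.8 -250.6] [ 365.2 -250.3] 53.6 [ 365.  -250.2   26.3] [ 364.9 -250.9]
Lw 1308 60.5 [ 565.4 -245. ] [ 566.  -245.3] 85.4 [ 566.2 -244.7   41.3] [ 564.  -244.6]
red 224 47.9 [613.7  15.6] [613.8  15.6] 32.0 [613.9  15.7  15.5] [611.1  13.4]
grn 202 31.9 [611.1  14. ] [614.7  15.4] 45.9 [614.4  15.   22.4] [613.5  13.6]
base 868 15.8 [612.5  16.2] [615.4  15.8] 98.7 [615.   15.   44.8] [611.8  13.9]
yel 242 47.9 [460.2 -73.7] [460.3 -73.7] 32.1 [460.4 -73.7  15.4] [457.4 -75.3]
blu 218 31.9 [453.7 -71. ] [457.3 -73.2] 45.8 [457.5 -73.3  22.3] [456.3 -73.5]
wht 345 15.9 [457.1 -72.7] [457.6 -73.9] 61.7 [457.7 -73.7  30.4] [455.  -75.3]
```

View pics/top0z.png

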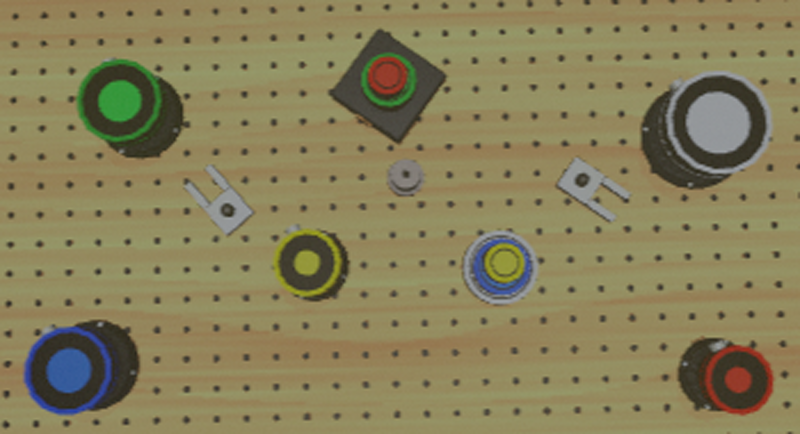

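```bash
cat >> m.py <<'E'
def go(x,y,z):
    s=status.read_state();R=np.array(s['eef_rot']);p=np.array(s['ee_pos']);d=np.array([x,y,z])-p
    t=R.T@d
    # levelling turn: tool x -> -z
    ax=np.cross(R[:,0],[0,0,-1.]);rv=R.T@np.degrees(ax)
    print('t',round(s['time_s'],2),'at',p.round(1),'w',round(s['width'],1),'F',np.array(s['wrist_force']).round(1),'tool d mm',t.round(1),'dist',np.linalg.norm(d).round(),'tilt fix',rv.round(2),'yaw z',np.degrees(np.arctan2(R[1,2],R[0,2])).round(1))
E
python3 - <<'E'
from m import *
for n in('top','side'):
    f=dict(np.load(n+'0.npz')); W=cloud(f).reshape(-1,3); W=W[np.isfinite(W).all(1)]
    a=np.array([152,-606]);b=np.array([458,-74]);L=np.linalg.norm(b-a);e=(b-a)/L
    s=(W[:,:2]-a)@e; d=abs((W[:,:2]-a)@[-e[1],e[0]])
    for k in range(-50,700,50):
        m=(s>k)&(s<k+50)&(d<90)
        if m.any(): print(n,k,m.sum(),W[m,2].max().round())
    if n=='side':
      for nm,c,z in [('Lg',(596,229.4),59),('Lb',(384.9,266.4),59),('Ly',(464.5,82.5),55),('Lr',(365,-250.3),55),('Lw',(566,-245),63),('red',(613.8,15.6),48),('yel',(460.3,-73.7),48)]:
        m=(np.hypot(*(W[:,:2]-c).T)<60)&(abs(W[:,2]-z)<3); P=W[m,:2].astype(np.float32)
        h=cv2.convexHull(P)[:,0].astype(float); print(nm,m.sum(),np.round(circ(h),1))
go(460.3,-73.7,200)
E
```

```text
top 0 762 3.0
top 50 2077 56.0
top 100 3082 61.0
top 150 2640 4.0
top 200 2603 3.0
top 250 2572 4.0
top 300 2552 4.0
top 350 2183 57.0
top 400 2832 58.0
top 450 2468 5.0
top 500 2441 9.0
top 550 2381 49.0
top 600 2441 51.0
top 650 2364 4.0
side -50 18 344.0
side 0 875 453.0
side 50 553 122.0
side 100 841 121.0
side 150 509 3.0
side 200 699 3.0
side 250 710 2.0
side 300 716 3.0
side 350 569 57.0
side 400 1155 56.0
side 450 814 3.0
side 500 847 7.0
side 550 733 47.0
side 600 1094 50.0
side 650 927 2.0
Lg 276 [594.4 228.1  33.5]
Lb 512 [383.6 265.2  33.6]
Ly 186 [462.6  81.   26.4]
Lr 124 [ 363.9 -251.4   26.3]
Lw 169 [ 564.1 -245.6   41.4]
red 76 [613.   14.1  16.4]
yel 87 [458.6 -74.   16. ]
t 0.1 at [ 152.5 -605.6  230.6] w 85.4 F [0.1 0.4 0.2] tool d mm [  31.2  428.4 -440.6] dist 615.0 tilt fix [-0.   -0.08  0.01] yaw z -75.9
```

```bash
python3 -m creep '[[-0.2,[0,0.034,-0.035],[0,0,0]],[-0.2,[0,0.034,-0.035],[0,0,0]],[-0.2,[0,0.034,-0.035],[0,0,0]],[-0.2,[0,0.034,-0.035],[0,0,0]],[-0.2,[0,0.034,-0.035],[0,0,0]]]'; python3 -c "
from m import *
go(459.6,-74,200)"
```

```text
time_s: 0.6
ee_pos: [275.3, -392.9, 231.1]
eef_rot: [[-0.0, 0.97, 0.244], [0.0, 0.244, -0.97], [-1.0, -0.0, -0.0]]
wrist_force: [0.7, -0.0, 0.4]
width: 51.6
t 0.6 at [ 275.3 -392.9  231.1] w 51.6 F [ 0.7 -0.   0.4] tool d mm [  31.1  256.6 -264.2] dist 370.0 tilt fix [ 0.   -0.01  0.01] yaw z -75.9
```

```bash
python3 -m creep '[[-0.2,[0,0.034,-0.035],[0,0,0]],[-0.2,[0,0.034,-0.035],[0,0,0]],[-0.2,[0,0.034,-0.035],[0,0,0]],[-0.2,[0,0.034,-0.035],[0,0,0]],[-0.2,[0,0.034,-0.035],[0,0,0]]]'; python3 -c "
from m import *
go(459.6,-74,200)"
```

```text
time_s: 1.1
ee_pos: [397.3, -181.8, 231.3]
eef_rot: [[0.0, 0.97, 0.244], [-0.0, 0.244, -0.97], [-1.0, -0.0, 0.0]]
wrist_force: [0.8, -1.1, 0.6]
width: 51.2
t 1.1 at [ 397.3 -181.8  231.3] w 51.2 F [ 0.8 -1.1  0.6] tool d mm [ 31.3  86.7 -89.3] dist 128.0 tilt fix [0.   0.01 0.  ] yaw z -75.9
```

```bash
python3 -m creep '[[-0.2,[0,0.034,-0.035],[0,0,0]],[-0.2,[0,0.034,-0.035],[0,0,0]],[-0.2,[0.02,0.018,-0.019],[0,0,0]],[-0.2,[0.01,0,0],[0,0,0]],[-0.2,[0,0,0],[0,0,0]]]'; python3 -c "
from m import *
go(459.6,-74,200)
snap('side','s1');snap('top','t1')"
```

```text
time_s: 1.6
ee_pos: [457.2, -76.2, 199.7]
eef_rot: [[-0.004, 0.969, 0.246], [0.0, 0.246, -0.969], [-1.0, -0.003, -0.001]]
wrist_force: [-0.2, 0.3, -0.8]
width: 51.2
t 1.6 at [457.2 -76.2 199.7] w 51.2 F [-0.2  0.3 -0.8] tool d mm [-0.3  2.8 -1.5] dist 3.0 tilt fix [ 0.   -0.07  0.2 ] yaw z -75.8
```

View pics/s1.png

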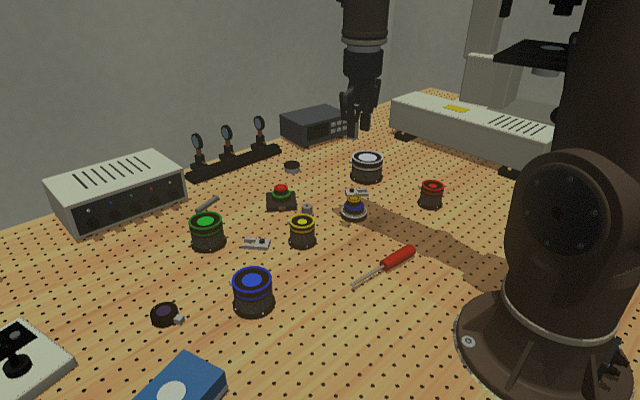

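The picture shows the gripper above pile B (fingertips around (350,120)–(368,128)); the pile at (353,208) is untouched. Measuring the fingertip height from depth.

```bash
python3 - <<'E'
from m import *
s=status.read_state();p=np.array(s['ee_pos']);R=np.array(s['eef_rot'])
for n in('s1','t1'):
    f=dict(np.load(n+'.npz'));W=cloud(f);m=np.isfinite(W).all(-1)&(np.hypot(W[...,0]-p[0],W[...,1]-p[1])<80)&(W[...,2]>120)&(W[...,2]<330)
    T=(W[m]-p)@R
    print(n,m.sum())
    for side in(-1,1):
        q=T[T[:,2]*side>0]
        for a in range(-60,25,3):
            k=(q[:,0]>=a)&(q[:,0]<a+3)
            if k.any(): print(side,a,k.sum(),'y',q[k,1].min().round(),q[k,1].max().round(),'z',q[k,2].min().round(1),q[k,2].max().round(1))
E
```

```text
s1 1780
-1 -60 32 y -13.0 11.0 z -63.1 -25.7
-1 -57 37 y -13.0 12.0 z -61.0 -27.0
-1 -54 31 y -14.0 12.0 z -61.5 -26.8
-1 -51 22 y -13.0 12.0 z -60.3 -31.4
-1 -48 11 y -13.0 10.0 z -56.7 -34.0
-1 -45 5 y -13.0 -8.0 z -41.8 -30.8
-1 -42 13 y -12.0 6.0 z -45.3 -30.0
-1 -39 13 y -12.0 4.0 z -44.0 -30.1
-1 -36 15 y -11.0 10.0 z -42.2 -26.7
-1 -33 18 y -11.0 8.0 z -41.7 -27.5
-1 -30 20 y -11.0 6.0 z -44.0 -32.0
-1 -27 12 y -12.0 6.0 z -44.2 -33.5
-1 -24 18 y -12.0 6.0 z -42.9 -31.2
-1 -21 15 y -11.0 7.0 z -42.7 -30.8
-1 -18 14 y -11.0 7.0 z -42.1 -30.6
-1 -15 16 y -12.0 5.0 z -42.7 -29.1
-1 -12 14 y -11.0 7.0 z -43.1 -28.7
-1 -9 9 y -10.0 1.0 z -40.7 -27.3
-1 -6 13 y -11.0 9.0 z -36.3 -29.8
-1 -3 5 y -8.0 10.0 z -36.5 -33.4
1 -60 9 y -12.0 -9.0 z 19.1 53.9
1 -57 16 y -13.0 7.0 z 19.8 55.6
1 -54 24 y -14.0 7.0 z 22.8 54.6
1 -51 23 y -13.0 5.0 z 22.8 45.4
1 -48 13 y -13.0 6.0 z 23.2 51.6
1 -45 13 y -12.0 6.0 z 22.7 32.7
1 -42 14 y -12.0 6.0 z 22.2 28.1
1 -39 15 y -11.0 10.0 z 21.7 26.5
1 -36 12 y -10.0 11.0 z 21.9 27.4
1 -33 19 y -10.0 10.0 z 21.2 28.6
1 -30 14 y -11.0 11.0 z 20.7 26.8
1 -27 16 y -11.0 12.0 z 20.2 28.1
1 -24 15 y -11.0 10.0 z 21.1 30.0
1 -21 13 y -11.0 10.0 z 21.4 27.7
1 -18 17 y -11.0 9.0 z 20.7 29.8
1 -15 14 y -12.0 10.0 z 22.2 30.0
1 -12 13 y -11.0 10.0 z 21.3 26.8
1 -9 16 y -10.0 10.0 z 20.0 26.7
1 -6 12 y -11.0 9.0 z 20.5 25.5
1 -3 5 y -5.0 7.0 z 23.0 25.7
t1 649
-1 -60 14 y -12.0 12.0 z -52.2 -37.6
-1 -57 23 y -13.0 12.0 z -55.9 -38.9
-1 -54 12 y -12.0 13.0 z -41.0 -35.0
-1 -51 12 y -12.0 14.0 z -41.6 -35.1
-1 -48 2 y -12.0 -9.0 z -41.6 -37.1
```

```bash
python3 - <<'E'
from m import *
s=status.read_state();p=np.array(s['ee_pos']);R=np.array(s['eef_rot'])
f=dict(np.load('s1.npz'));W=cloud(f);m=np.isfinite(W).all(-1)&(np.hypot(W[...,0]-p[0],W[...,1]-p[1])<80)&(W[...,2]>190)&(W[...,2]<330)
T=(W-p)@R
for side in(-1,1):
    k=m&(T[...,2]*side>0)&(T[...,0]>-40)&(T[...,0]<-5); q=T[k]
    print(side,np.percentile(q[:,2],[5,25,50,75,95]).round(1))
    v,u=np.nonzero(k);print(u.min(),u.max(),v.min(),v.max())
E
python3 - <<'E'
import cv2
a=cv2.imread('pics/s1.png')[60:240,290:430]
cv2.imwrite('pics/s1z.png',cv2.resize(a,(466,600),interpolation=cv2.INTER_CUBIC))
E
```

```text
-1 [-43.  -41.5 -39.5 -34.8 -30.1]
347 358 122 138
1 [21.3 22.7 23.7 24.9 27.3]
360 370 113 130
```

View pics/s1z.png

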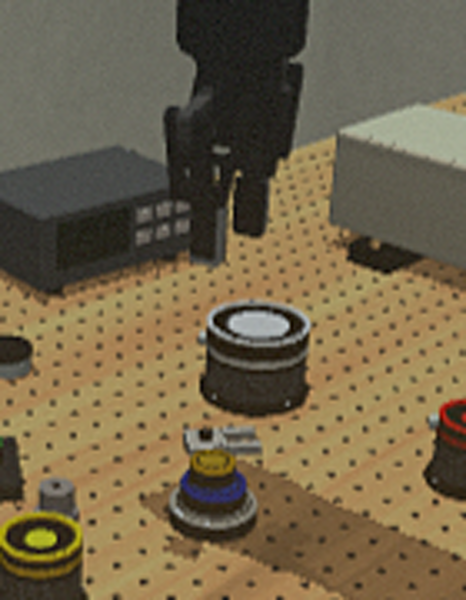

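```bash
python3 -m creep '[[-0.2,[0.03,0.003,-0.001],[0,0,0]],[-0.2,[0.04,0,0],[0,0,0]],[-0.2,[0.04,0,0],[0,0,0]],[-0.2,[0.02,0,0],[0,0,0]],[-0.2,[0,0,0],[0,0,0]]]'; python3 -c "
from m import *
go(459.6,-74.5,37)"
```

```text
time_s: 2.2
ee_pos: [459.3, -76.0, 69.6]
eef_rot: [[-0.004, 0.97, 0.242], [-0.0, 0.242, -0.97], [-1.0, -0.004, -0.001]]
wrist_force: [0.8, -0.4, 0.6]
width: 51.3
t 2.2 at [459.3 -76.   69.6] w 51.3 F [ 0.8 -0.4  0.6] tool d mm [32.6  0.8 -1.4] dist 33.0 tilt fix [ 0.   -0.05  0.25] yaw z -76.0
```

```bash
python3 -m creep '[[-0.2,[0.02,0,-0.001],[0,0,0.2]],[-0.2,[0.0125,0,0],[0,0,0]],[-0.2,[0,0,0],[0,0,0]],[-0.2,[0,0,0],[0,0,0]]]'; python3 -c "
from m import *
go(459.6,-74.5,37);snap('side','s2')"
```

```text
time_s: 2.6
ee_pos: [461.8, -74.4, 40.2]
eef_rot: [[0.005, 0.97, 0.243], [0.0, 0.243, -0.97], [-1.0, 0.005, 0.001]]
wrist_force: [-0.8, -0.2, 0.1]
width: 51.1
t 2.6 at [461.8 -74.4  40.2] w 51.1 F [-0.8 -0.2  0.1] tool d mm [ 3.2 -2.2 -0.4] dist 4.0 tilt fix [ 0.    0.05 -0.28] yaw z -75.9
```

```bash
python3 - <<'E'
import cv2
a=cv2.imread('pics/s2.png')[130:240,290:430]
cv2.imwrite('pics/s2z.png',cv2.resize(a,(700,550),interpolation=cv2.INTER_CUBIC))
E
```

```text
(no output)
```

View pics/s2z.png

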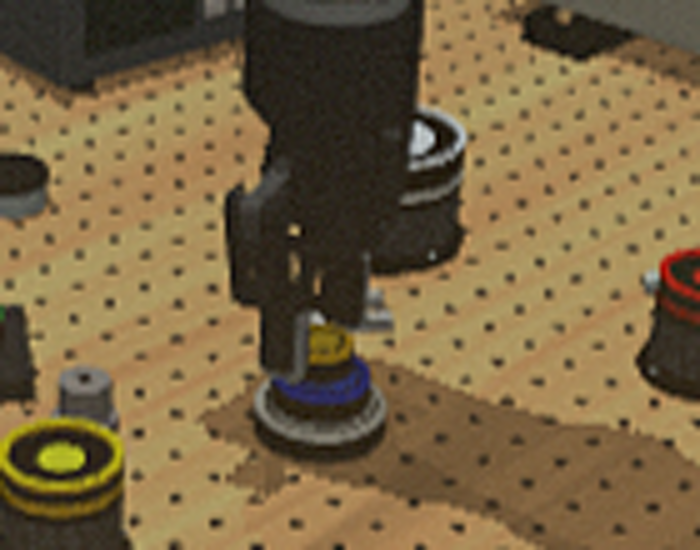

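```bash
python3 -m creep '[[-0.2,[0.003,-0.002,0],[0,0,-0.2]],[-0.2,[0,0,0],[0,0,0]]]'; python3 -c "
from m import *
go(459.6,-74.5,37)"
```

```text
time_s: 2.85
ee_pos: [459.1, -74.4, 36.2]
eef_rot: [[0.0, 0.97, 0.244], [-0.0, 0.244, -0.97], [-1.0, 0.0, 0.0]]
wrist_force: [0.1, 1.7, 0.0]
width: 51.3
t 2.85 at [459.1 -74.4  36.2] w 51.3 F [0.1 1.7 0. ] tool d mm [-0.8  0.4  0.2] dist 1.0 tilt fix [ 0.    0.03 -0.02] yaw z -75.9
```

```bash
python3 -m creep '[[0.1,[-0.001,0,0],[0,0,0]],[0.3,[0,0,0],[0,0,0]],[1,[0,0,0],[0,0,0]],[1,[0,0,0],[0,0,0]],[1,[0,0,0],[0,0,0]]]'; python3 -m creep '[[1,[-0.005,0,0],[0,0,0]],[1,[-0.015,0,0],[0,0,0]],[1,[-0.015,0,0],[0,0,0]],[1,[-0.015,0,0],[0,0,0]],[1,[0,0,0],[0,0,0]]]';python3 -c "
from m import *
go(463.6,81.8,100);snap('side','s3')
a=cv2.imread('pics/s3.png')[110:260,270:430]
cv2.imwrite('pics/s3z.png',cv2.resize(a,(640,600),interpolation=cv2.INTER_CUBIC))"
```

```text
time_s: 3.35
ee_pos: [459.3, -74.2, 37.5]
eef_rot: [[0.001, 0.97, 0.244], [-0.0, 0.244, -0.97], [-1.0, 0.0, 0.001]]
wrist_force: [-2.7, 0.1, 11.7]
width: 29.3
time_s: 3.85
ee_pos: [460.3, -74.2, 88.5]
eef_rot: [[0.003, 0.97, 0.244], [-0.0, 0.244, -0.97], [-1.0, 0.003, 0.001]]
wrist_force: [0.9, -0.6, 0.7]
width: 29.2
t 3.85 at [460.3 -74.2  88.5] w 29.2 F [ 0.9 -0.6  0.7] tool d mm [ -11.6   41.3 -150.4] dist 156.0 tilt fix [ 0.    0.07 -0.17] yaw z -75.9
```

View pics/s3z.png

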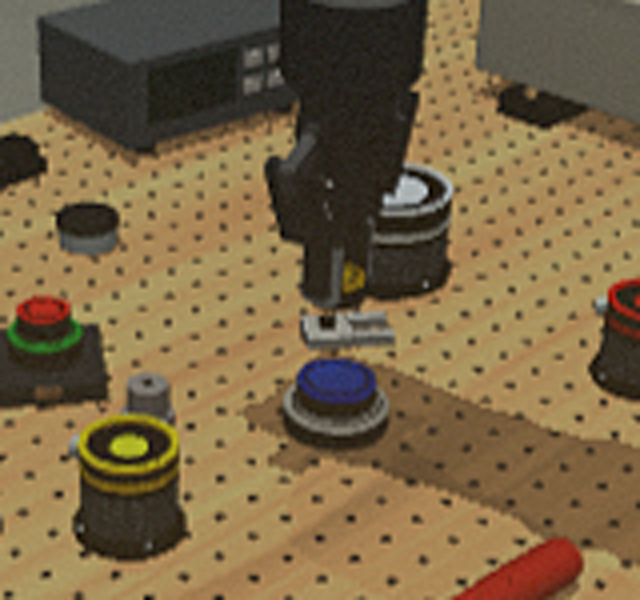

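```bash
python3 - <<'E'
from m import *
f=dict(np.load('s3.npz'));W=cloud(f);p=np.array(status.read_state()['ee_pos'])
a=f['img'][160:195,335:375][:,:,::-1];cv2.imwrite('pics/s3zz.png',cv2.resize(a,(800,700),interpolation=cv2.INTER_CUBIC))
for v in range(168,190,2):
    print(v,[tuple((W[v,u]-p).round().astype(int)) for u in range(346,366,3)])
E
```

```text
168 [(np.int64(-13), np.int64(44), np.int64(56)), (np.int64(-26), np.int64(49), np.int64(62)), (np.int64(-21), np.int64(34), np.int64(55)), (np.int64(-17), np.int64(19), np.int64(49)), (np.int64(1), np.int64(-12), np.int64(32)), (np.int64(-4), np.int64(-15), np.int64(33)), (np.int64(83), np.int64(-134), np.int64(-39))]
170 [(np.int64(-13), np.int64(44), np.int64(51)), (np.int64(-22), np.int64(45), np.int64(55)), (np.int64(-23), np.int64(36), np.int64(52)), (np.int64(-18), np.int64(20), np.int64(45)), (np.int64(2), np.int64(-13), np.int64(27)), (np.int64(-5), np.int64(-15), np.int64(28)), (np.int64(84), np.int64(-135), np.int64(-45))]
172 [(np.int64(0), np.int64(29), np.int64(37)), (np.int64(-19), np.int64(41), np.int64(48)), (np.int64(-11), np.int64(22), np.int64(39)), (np.int64(-15), np.int64(16), np.int64(38)), (np.int64(1), np.int64(-13), np.int64(22)), (np.int64(-4), np.int64(-17), np.int64(22)), (np.int64(87), np.int64(-141), np.int64(-54))]
174 [(np.int64(-1), np.int64(30), np.int64(33)), (np.int64(-4), np.int64(23), np.int64(31)), (np.int64(-11), np.int64(21), np.int64(33)), (
[... 1725 characters left out ...]
, (np.int64(80), np.int64(-135), np.int64(-85))]
186 [(np.int64(108), np.int64(-96), np.int64(-88)), (np.int64(-5), np.int64(22), np.int64(2)), (np.int64(-11), np.int64(19), np.int64(3)), (np.int64(-13), np.int64(11), np.int64(1)), (np.int64(-16), np.int64(5), np.int64(0)), (np.int64(82), np.int64(-126), np.int64(-89)), (np.int64(78), np.int64(-134), np.int64(-90))]
188 [(np.int64(100), np.int64(-87), np.int64(-88)), (np.int64(97), np.int64(-96), np.int64(-90)), (np.int64(88), np.int64(-97), np.int64(-86)), (np.int64(87), np.int64(-107), np.int64(-90)), (np.int64(77), np.int64(-108), np.int64(-86)), (np.int64(65), np.int64(-105), np.int64(-80)), (np.int64(58), np.int64(-109), np.int64(-79))]
```

View pics/s3zz.png

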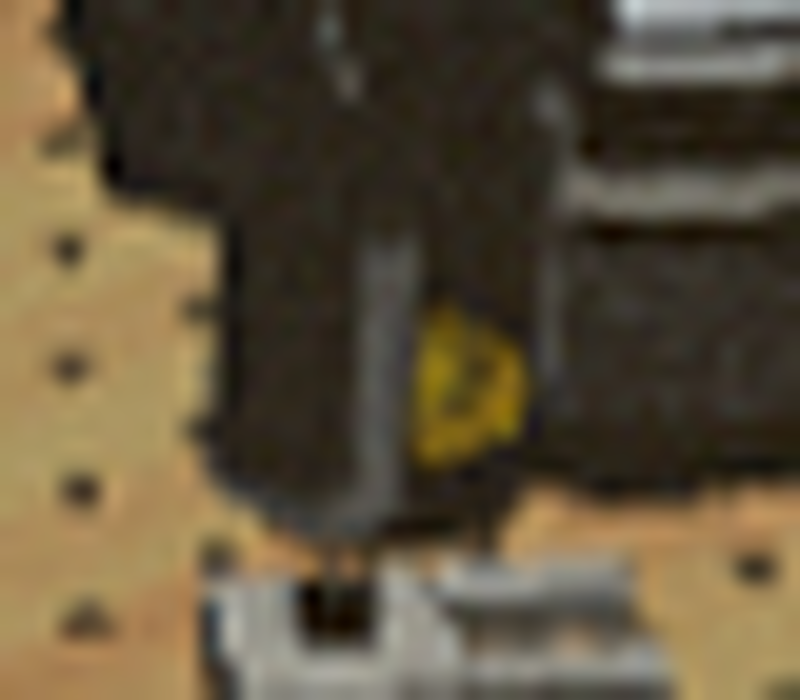

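```bash
python3 -m creep '[[1,[-0.003,0.010,-0.038],[0,0,0]],[1,[-0.003,0.010,-0.038],[0,0,0]],[1,[-0.003,0.010,-0.038],[0,0,0]],[1,[-0.003,0.011,-0.036],[0,0,0]],[1,[0,0,0],[0,0,0]]]';python3 -c "
from m import *
go(463.6,81.8,70)"
```

```text
time_s: 4.4
ee_pos: [462.3, 87.3, 98.8]
eef_rot: [[0.001, 0.968, 0.251], [0.003, 0.251, -0.968], [-1.0, 0.002, -0.003]]
wrist_force: [-0.4, 0.2, -0.8]
width: 29.1
t 4.4 at [462.3  87.3  98.8] w 29.1 F [-0.4  0.2 -0.8] tool d mm [28.8 -0.1  5.7] dist 29.0 tilt fix [ 0.   -0.16 -0.1 ] yaw z -75.4
```

```bash
python3 -m creep '[[1,[0.025,0,0],[0,0,0]],[1,[0,0,0],[0,0,0]]]';python3 -c "
from m import *
go(463.6,81.8,70);f=snap('top','t4');
W=cloud(f)
a=f['img'][180:270,220:340][:,:,::-1];cv2.imwrite('pics/t4z.png',cv2.resize(a,(800,600),interpolation=cv2.INTER_CUBIC))
g=snap('side','s4')
a=g['img'][190:260,265:345][:,:,::-1];cv2.imwrite('pics/s4z.png',cv2.resize(a,(680,595),interpolation=cv2.INTER_CUBIC))
"
```

```text
time_s: 4.6
ee_pos: [460.2, 80.5, 71.3]
eef_rot: [[-0.005, 0.97, 0.245], [-0.001, 0.245, -0.97], [-1.0, -0.005, 0.0]]
wrist_force: [-0.2, -0.0, -0.5]
width: 29.1
t 4.6 at [460.2  80.5  71.3] w 29.1 F [-0.2 -0.  -0.5] tool d mm [ 1.3  3.6 -0.4] dist 4.0 tilt fix [-0.    0.01  0.28] yaw z -75.8
```

View pics/t4z.png

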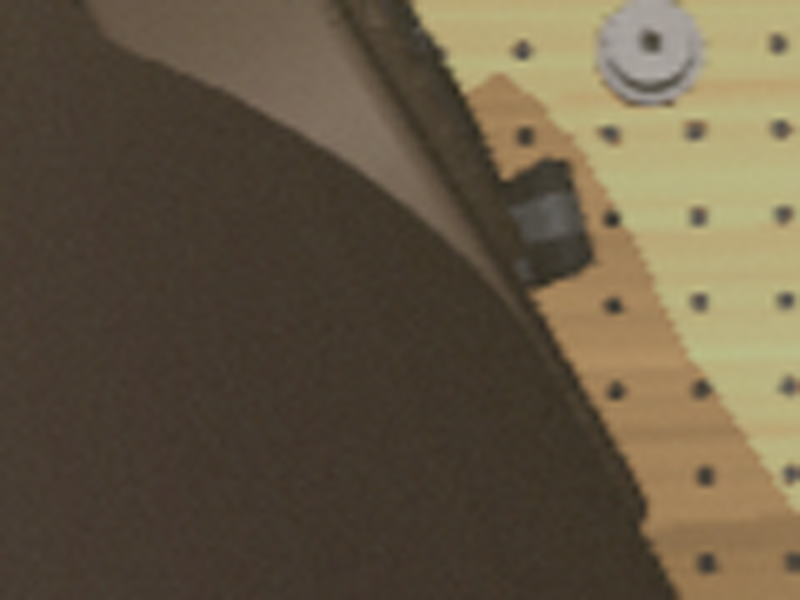

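View pics/s4z.png

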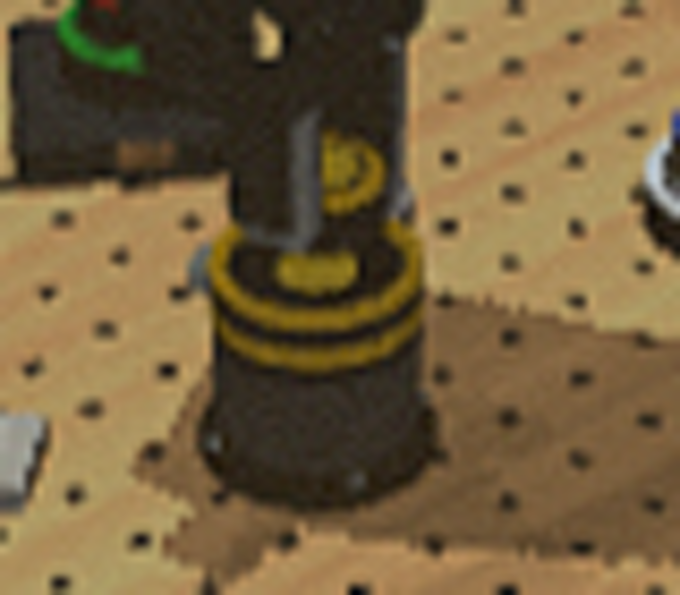

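```bash
python3 -m creep '[[1,[0.006,0.003,0],[0,0,0.1]],[1,[0.004,0,0],[0,0,0]],[1,[0,0,0],[0,0,0]]]';python3 -c "
from m import *
go(463.6,81.8,58)"
```

```text
time_s: 5.0
ee_pos: [465.1, 81.8, 63.5]
eef_rot: [[0.001, 0.97, 0.244], [0.0, 0.244, -0.97], [-1.0, 0.001, 0.0]]
wrist_force: [-0.7, -0.5, 0.3]
width: 28.9
t 5.0 at [465.1  81.8  63.5] w 28.9 F [-0.7 -0.5  0.3] tool d mm [ 5.5 -1.5 -0.4] dist 6.0 tilt fix [-0.    0.   -0.08] yaw z -75.9
```

```bash
python3 -m creep '[[1,[0.003,-0.001,0],[0,0,0]],[1,[0,0,0],[0,0,0]],[1,[0,0,0],[0,0,0]]]';python3 -c "
from m import *
go(463.6,81.8,58)"
```

```text
time_s: 5.3
ee_pos: [464.1, 81.8, 60.8]
eef_rot: [[0.002, 0.97, 0.244], [0.0, 0.244, -0.97], [-1.0, 0.002, 0.0]]
wrist_force: [-0.1, -0.6, -0.0]
width: 29.4
t 5.3 at [464.1  81.8  60.8] w 29.4 F [-0.1 -0.6 -0. ] tool d mm [ 2.8 -0.5 -0.2] dist 3.0 tilt fix [ 0.    0.01 -0.1 ] yaw z -75.9
```

```bash
for i in 1 2; do python3 -m creep '[[1,[0.001,0,0],[0,0,0]],[1,[0,0,0],[0,0,0]]]'; done; python3 -m creep '[[1,[0.0005,0,0],[0,0,0]],[1,[0,0,0],[0,0,0]]]'
```

```text
time_s: 5.5
ee_pos: [464.2, 81.8, 59.8]
eef_rot: [[0.002, 0.97, 0.244], [0.0, 0.244, -0.97], [-1.0, 0.002, 0.0]]
wrist_force: [0.3, -0.1, -1.2]
width: 28.8
time_s: 5.7
ee_pos: [464.1, 81.8, 58.7]
eef_rot: [[0.002, 0.97, 0.244], [0.0, 0.244, -0.97], [-1.0, 0.002, 0.0]]
wrist_force: [0.6, 0.1, -0.7]
width: 29.5
time_s: 5.9
ee_pos: [464.2, 81.8, 58.2]
eef_rot: [[0.002, 0.97, 0.244], [0.0, 0.244, -0.97], [-1.0, 0.002, 0.0]]
wrist_force: [0.3, -0.9, -0.5]
width: 29.4
```

```bash
python3 -m creep '[[1,[0.0005,0,0],[0,0,0]],[1,[0,0,0],[0,0,0]]]';python3 -m creep '[[1,[0.0005,0,0],[0,0,0]],[1,[0,0,0],[0,0,0]]]'; python3 -c "
from m import *
go(463.6,81.8,57.5)
g=snap('side','s5')
a=g['img'][190:260,265:345][:,:,::-1];cv2.imwrite('pics/s5z.png',cv2.resize(a,(680,595),interpolation=cv2.INTER_CUBIC))
"
```

```text
time_s: 6.1
ee_pos: [464.1, 81.8, 57.7]
eef_rot: [[0.002, 0.97, 0.244], [0.0, 0.244, -0.97], [-1.0, 0.002, 0.0]]
wrist_force: [0.5, -0.3, 0.7]
width: 28.8
time_s: 6.3
ee_pos: [464.2, 81.8, 57.6]
eef_rot: [[0.002, 0.97, 0.244], [0.0, 0.244, -0.97], [-1.0, 0.002, 0.0]]
wrist_force: [-1.6, 0.3, 5.8]
width: 29.1
t 6.3 at [464.2  81.8  57.6] w 29.1 F [-1.6  0.3  5.8] tool d mm [ 0.1 -0.6 -0.2] dist 1.0 tilt fix [ 0.    0.01 -0.11] yaw z -75.9
```

View pics/s5z.png

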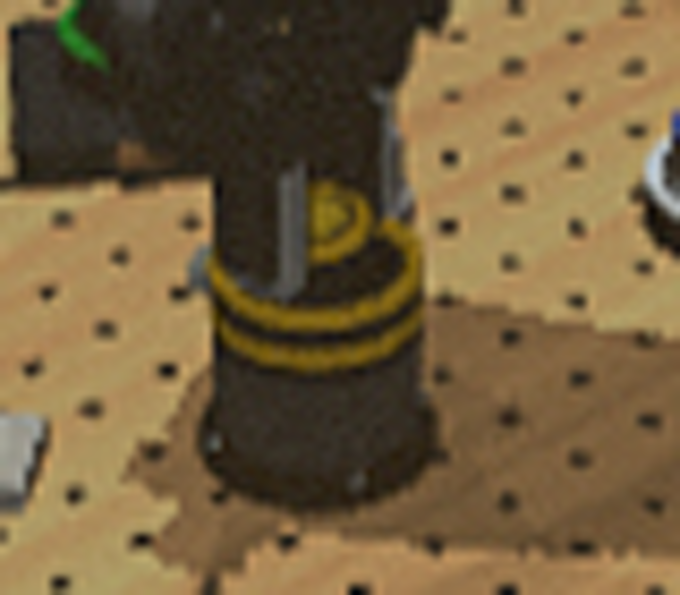

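```bash
python3 -m creep '[[0.25,[0,0,0],[0,0,0]],[0.1,[0,0,0],[0,0,0]],[-0.1,[0,0,0],[0,0,0]],[-0.1,[0,0,0],[0,0,0]]]';python3 -m creep '[[-0.1,[-0.01,0,0],[0,0,0]],[-0.1,[-0.03,0,0],[0,0,0]],[-0.1,[-0.04,0,0],[0,0,0]],[-0.1,[0,0,0],[0,0,0]]]'; python3 -c "
from m import *
go(456.8,-74,80)
g=snap('side','s6')
a=g['img'][160:260,265:385][:,:,::-1];cv2.imwrite('pics/s6z.png',cv2.resize(a,(720,600),interpolation=cv2.INTER_CUBIC))
"
```

```text
time_s: 6.75
ee_pos: [464.2, 81.8, 57.2]
eef_rot: [[0.002, 0.97, 0.244], [0.0, 0.244, -0.97], [-1.0, 0.002, 0.0]]
wrist_force: [-0.3, 0.3, -0.3]
width: 47.0
time_s: 7.15
ee_pos: [466.7, 82.9, 142.2]
eef_rot: [[0.009, 0.97, 0.244], [0.002, 0.244, -0.97], [-1.0, 0.009, 0.0]]
wrist_force: [1.0, 0.3, 0.6]
width: 47.3
t 7.15 at [466.7  82.9 142.2] w 47.3 F [1.  0.3 0.6] tool d mm [ 61.8 -48.6 149.7] dist 169.0 tilt fix [ 0.    0.01 -0.54] yaw z -75.9
```

View pics/s6z.png

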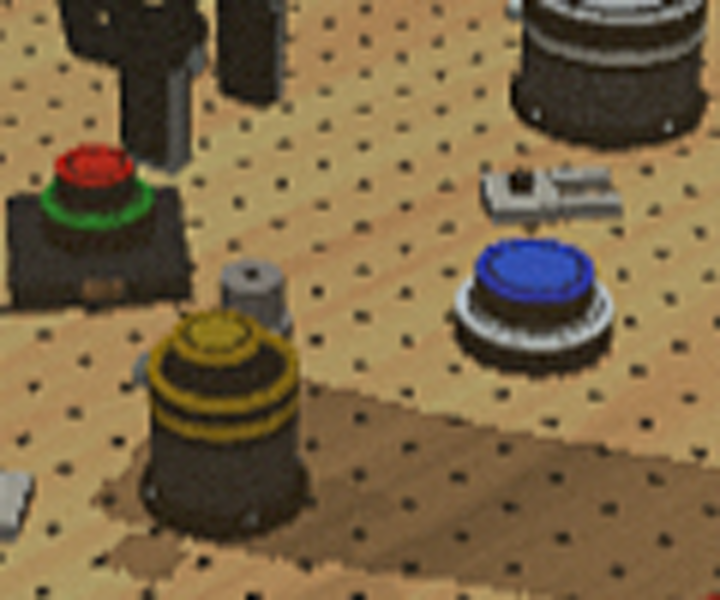

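```bash
python3 -m creep '[[-0.45,[0.005,-0.012,0.037],[0,0,0]],[-0.45,[0.005,-0.012,0.037],[0,0,0]],[-0.45,[0.005,-0.012,0.037],[0,0,0]],[-0.45,[0.005,-0.012,0.036],[0,0,0]],[-0.45,[0,0,0],[0,0,0]]]'; python3 -c "
from m import *
go(456.8,-74,80)
g=dict(np.load('s6.npz'));W=cloud(g).reshape(-1,3); W=W[np.isfinite(W).all(1)]
for c,z in [((457,-74),32),((457,-74),16),((463.6,82),68)]:
        m=(np.hypot(*(W[:,:2]-c).T)<60)&(abs(W[:,2]-z)<3); P=W[m,:2].astype(np.float32)
        h=cv2.convexHull(P)[:,0].astype(float); print(m.sum(),np.round(circ(h),1))
"
```

```text
time_s: 7.7
ee_pos: [451.5, -78.0, 116.1]
eef_rot: [[-0.001, 0.972, 0.237], [-0.002, 0.237, -0.972], [-1.0, -0.002, 0.001]]
wrist_force: [-0.5, -0.3, -0.3]
width: 61.9
t 7.7 at [451.5 -78.  116.1] w 61.9 F [-0.5 -0.3 -0.3] tool d mm [36.   6.2 -2.6] dist 37.0 tilt fix [-0.    0.07  0.1 ] yaw z -76.3
172 [456.9 -73.8  23. ]
138 [455.7 -74.3  30. ]
111 [462.7  83.5  15.3]
```

```bash
python3 -m creep '[[-0.45,[0.02,0.003,-0.001],[0,0,0]],[-0.45,[0.01,0,0],[0,0,0]],[-0.45,[0,0,0],[0,0,0]],[-0.45,[0,0,0],[0,0,0]]]'; python3 -c "
from m import *
go(457.9,-75.5,21.5)
"
```

```text
time_s: 8.1
ee_pos: [455.8, -70.2, 87.2]
eef_rot: [[0.001, 0.969, 0.245], [0.001, 0.245, -0.969], [-1.0, 0.001, -0.0]]
wrist_force: [0.4, 0.7, 0.4]
width: 61.8
t 8.1 at [455.8 -70.2  87.2] w 61.8 F [0.4 0.7 0.4] tool d mm [65.7  0.7  5.7] dist 66.0 tilt fix [-0.   -0.03 -0.04] yaw z -75.8
```

```bash
python3 -m creep '[[-0.45,[0.02,0.001,0.006],[0,0,0]],[-0.45,[0.02,0,0],[0,0,0]],[-0.45,[0.01,0,0],[0,0,0]],[-0.45,[0,0,0],[0,0,0]],[-0.45,[0,0,0],[0,0,0]]]'; python3 -c "
from m import *
go(457.9,-75.5,21.5)
"
```

```text
time_s: 8.6
ee_pos: [458.9, -76.0, 37.8]
eef_rot: [[0.002, 0.97, 0.245], [0.0, 0.245, -0.97], [-1.0, 0.002, 0.0]]
wrist_force: [-0.3, -0.2, 0.0]
width: 62.0
t 8.6 at [458.9 -76.   37.8] w 62.0 F [-0.3 -0.2  0. ] tool d mm [16.3 -0.9 -0.8] dist 16.0 tilt fix [-0.    0.01 -0.12] yaw z -75.8
```

```bash
python3 -m creep '[[-0.45,[0.01,-0.001,-0.001],[0,0,-0.1]],[-0.45,[0.006,0,0],[0,0,0]],[-0.45,[0,0,0],[0,0,0]],[-0.45,[0,0,0],[0,0,0]]]'; python3 -c "
from m import *
go(457.9,-75.5,21.5)
g=snap('side','s7')
a=g['img'][160:240,310:410][:,:,::-1];cv2.imwrite('pics/s7z.png',cv2.resize(a,(750,600),interpolation=cv2.INTER_CUBIC))
"
```

```text
time_s: 9.0
ee_pos: [457.3, -75.5, 21.1]
eef_rot: [[-0.0, 0.97, 0.244], [0.0, 0.244, -0.97], [-1.0, -0.0, -0.0]]
wrist_force: [-0.0, -0.5, 0.2]
width: 61.8
t 9.0 at [457.3 -75.5  21.1] w 61.8 F [-0.  -0.5  0.2] tool d mm [-0.4  0.6  0.1] dist 1.0 tilt fix [-0.   -0.01  0.02] yaw z -75.9
```

View pics/s7z.png

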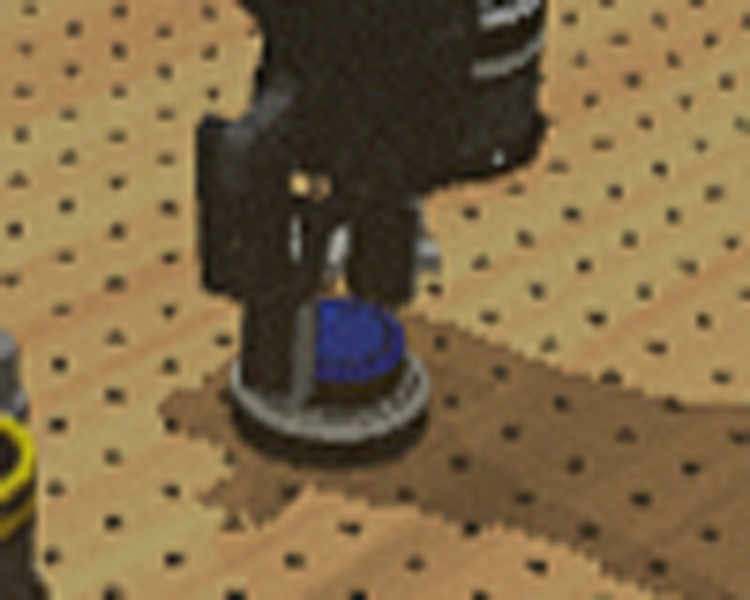

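```bash
python3 -m creep '[[-0.2,[-0.0005,0,0],[0,0,0]],[0,[0,0,0],[0,0,0]],[1,[0,0,0],[0,0,0]],[1,[0,0,0],[0,0,0]],[1,[0,0,0],[0,0,0]]]'; python3 -c "
from m import *
go(384.6,263.5,110)"; python3 -m creep '[[1,[-0.005,0,0],[0,0,0]],[1,[-0.02,0,0],[0,0,0]],[1,[-0.04,0,0],[0,0,0]],[1,[-0.02,0,0],[0,0,0]],[1,[0,0,0],[0,0,0]]]';python3 -c "
from m import *
go(384.6,263.5,110);g=snap('side','s8')
a=g['img'][110:240,290:430][:,:,::-1];cv2.imwrite('pics/s8z.png',cv2.resize(a,(640,600),interpolation=cv2.INTER_CUBIC))"
```

```text
time_s: 9.55
ee_pos: [457.6, -75.7, 22.5]
eef_rot: [[0.001, 0.97, 0.244], [-0.0, 0.244, -0.97], [-1.0, 0.001, 0.001]]
wrist_force: [-2.1, 0.9, 11.1]
width: 43.0
t 9.55 at [457.6 -75.7  22.5] w 43.0 F [-2.1  0.9 11.1] tool d mm [ -87.7   12.  -346.7] dist 358.0 tilt fix [-0.    0.03 -0.03] yaw z -75.9
time_s: 10.05
ee_pos: [459.4, -75.7, 109.5]
eef_rot: [[0.005, 0.97, 0.244], [-0.001, 0.244, -0.97], [-1.0, 0.005, 0.002]]
wrist_force: [-0.0, -0.4, -0.9]
width: 42.9
t 10.05 at [459.4 -75.7 109.5] w 42.9 F [-0.  -0.4 -0.9] tool d mm [  -1.1   10.2 -347.2] dist 347.0 tilt fix [-0.    0.11 -0.28] yaw z -75.9
```

View pics/s8z.png

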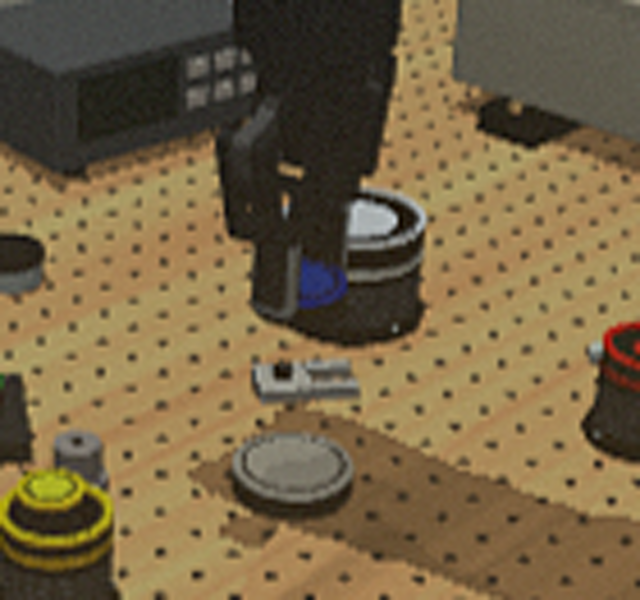

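```bash
python3 -m creep '[[1,[-0.005,0.001,-0.03],[0,0,0]],[1,[0,0.001,-0.045],[0,0,0]],[1,[0,0.001,-0.045],[0,0,0]],[1,[0,0.001,-0.045],[0,0,0]],[1,[0,0.002,-0.045],[0,0,0]]]';python3 -m creep '[[1,[0,0.002,-0.045],[0,0,0]],[1,[0,0.002,-0.045],[0,0,0]],[1,[0,0.002,-0.03],[0,0,0]],[1,[0,0,-0.015],[0,0,0]],[1,[0,0,0],[0,0,0]]]';python3 -m creep '[[1,[0.01,0,0],[0,0,0]],[1,[0,0,0],[0,0,0]],[1,[0,0,0],[0,0,0]]]';python3 -c "
from m import *
go(384.6,263.5,75)"
```

```text
time_s: 10.6
ee_pos: [410.5, 130.6, 110.6]
eef_rot: [[-0.002, 0.97, 0.244], [-0.001, 0.244, -0.97], [-1.0, -0.002, 0.0]]
wrist_force: [2.0, -0.1, -0.5]
width: 42.8
time_s: 11.1
ee_pos: [383.3, 264.1, 110.6]
eef_rot: [[-0.002, 0.969, 0.248], [0.0, 0.248, -0.969], [-1.0, -0.002, -0.001]]
wrist_force: [0.1, -0.9, -0.3]
width: 43.0
time_s: 11.4
ee_pos: [384.8, 260.3, 100.9]
eef_rot: [[-0.001, 0.97, 0.243], [-0.002, 0.243, -0.97], [-1.0, -0.002, 0.001]]
wrist_force: [1.1, 0.2, 0.3]
width: 42.9
t 11.4 at [384.8 260.3 100.9] w 42.9 F [1.1 0.2 0.3] tool d mm [25.9  0.7 -3.2] dist 26.0 tilt fix [0.   0.07 0.1 ] yaw z -76.0
```

```bash
python3 -m creep '[[1,[0.015,0.0005,-0.003],[0,0,0]],[1,[0.01,0,0],[0,0,0]],[1,[0,0,0],[0,0,0]],[1,[0,0,0],[0,0,0]]]';python3 -c "
from m import *
go(384.6,263.5,62.5);g=snap('side','s9')
a=g['img'][230:330,190:310][:,:,::-1];cv2.imwrite('pics/s9z.png',cv2.resize(a,(720,600),interpolation=cv2.INTER_CUBIC))"
```

```text
time_s: 11.8
ee_pos: [384.5, 264.5, 76.6]
eef_rot: [[-0.001, 0.97, 0.244], [-0.001, 0.244, -0.97], [-1.0, -0.001, 0.0]]
wrist_force: [0.1, -0.4, -0.5]
width: 43.0
t 11.8 at [384.5 264.5  76.6] w 43.0 F [ 0.1 -0.4 -0.5] tool d mm [14.1 -0.2  0.9] dist 14.0 tilt fix [-0.    0.02  0.04] yaw z -75.9
```

View pics/s9z.png

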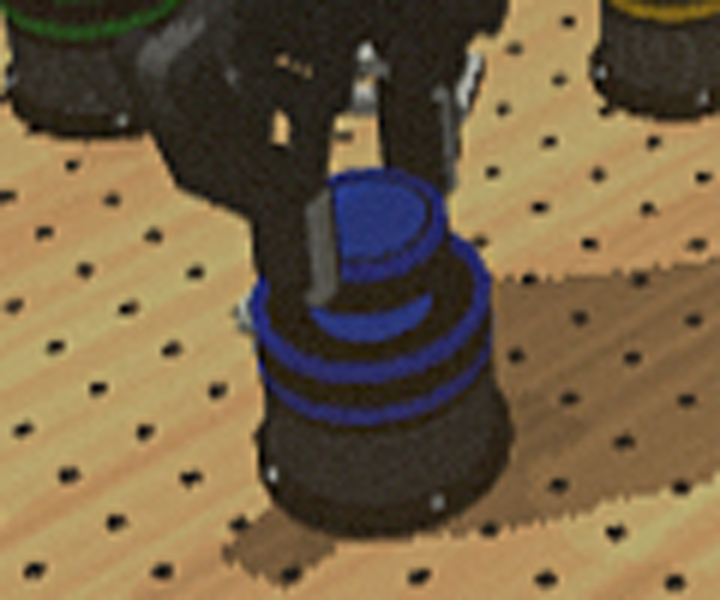

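```bash
cat >> m.py <<'E'
def fitc(fn,c,z,dia,tol=3,rmax=None):
    g=dict(np.load(fn+'.npz'));W=cloud(g);im=g['img'].astype(int)
    sat=(im.max(-1)-im.min(-1))>60
    m=np.isfinite(W).all(-1)&sat&(np.hypot(W[...,0]-c[0],W[...,1]-c[1])<(rmax or dia/2+8))&(abs(W[...,2]-z)<tol)
    P=W[m][:,:2]
    # ring fit with fixed radius by hull points, robust
    from scipy.optimize import least_squares
    h=cv2.convexHull(P.astype(np.float32))[:,0].astype(float)
    r=least_squares(lambda q:np.hypot(*(h-q).T)-dia/2+0.3,c,loss='soft_l1',f_scale=1.)
    print(fn,m.sum(),'fixed-r',r.x.round(1),'free',np.round(circ(h),1),'zmed',np.median(W[m][:,2]).round(1))
E
python3 -c "
from m import *
fitc('s9',(384,264),86,46)
fitc('s9',(384,264),58,66)
fitc('s0' if 0 else 'side0',(384,265),58,66)
"
```

```text
s9 195 fixed-r [384.1 266.1] free [383.  265.1  21.4] zmed 85.8
s9 136 fixed-r [384.5 264.9] free [383.9 265.1  32. ] zmed 57.8
side0 390 fixed-r [384.2 264.6] free [384.2 264.8  33.1] zmed 57.3
```

```bash
python3 -m creep '[[1,[0.006,0,0.001],[0,0,0]],[1,[0.004,0,0],[0,0,0]],[1,[0.002,0,0],[0,0,0]],[1,[0,0,0],[0,0,0]],[1,[0,0,0],[0,0,0]]]';python3 -m creep '[[1,[0.001,0,0],[0,0,0]],[1,[0,0,0],[0,0,0]]]'
```

```text
time_s: 12.35
ee_pos: [384.8, 264.0, 64.7]
eef_rot: [[-0.0, 0.97, 0.244], [-0.0, 0.244, -0.97], [-1.0, -0.0, 0.0]]
wrist_force: [0.5, 0.8, -0.1]
width: 42.8
time_s: 12.55
ee_pos: [384.9, 264.0, 63.7]
eef_rot: [[0.0, 0.97, 0.244], [0.0, 0.244, -0.97], [-1.0, 0.0, 0.0]]
wrist_force: [0.2, -0.2, -1.0]
width: 42.8
```

```bash
python3 -m creep '[[1,[0.0007,0,0],[0,0,0]],[1,[0,0,0],[0,0,0]]]'; python3 -m creep '[[1,[0.0005,0,0],[0,0,0]],[1,[0,0,0],[0,0,0]]]'|grep force;python3 -m creep '[[1,[0.0004,0,0],[0,0,0]],[1,[0,0,0],[0,0,0]]]'
```

```text
time_s: 12.75
ee_pos: [384.8, 263.9, 63.0]
eef_rot: [[-0.0, 0.97, 0.244], [-0.0, 0.244, -0.97], [-1.0, -0.0, 0.0]]
wrist_force: [0.0, -0.4, -1.3]
width: 42.9
wrist_force: [-0.3, -0.4, 1.5]
time_s: 13.15
ee_pos: [384.9, 264.0, 62.6]
eef_rot: [[0.0, 0.97, 0.244], [-0.0, 0.244, -0.97], [-1.0, 0.0, 0.0]]
wrist_force: [-2.1, -1.4, 7.9]
width: 42.9
```

Contact at 62.6 as predicted. Release, slowly, then rise.

```bash
python3 -m creep '[[-0.05,[0,0,0],[0,0,0]],[-0.2,[0,0,0],[0,0,0]],[-0.4,[0,0,0],[0,0,0]],[-0.4,[0,0,0],[0,0,0]]]';python3 -m creep '[[-0.4,[-0.01,0,0],[0,0,0]],[-0.4,[-0.03,0,0],[0,0,0]],[-0.4,[-0.04,0,0],[0,0,0]],[-0.9,[0,0,0],[0,0,0]]]'; python3 -c "
from m import *
go(457,-76,60)
g=snap('side','s10')
a=g['img'][150:330,180:400][:,:,::-1];cv2.imwrite('pics/s10z.png',cv2.resize(a,(733,600),interpolation=cv2.INTER_CUBIC))
fitc('s10',(384,264),72,46)
g=dict(np.load('s10.npz'));W=cloud(g).reshape(-1,3); W=W[np.isfinite(W).all(1)]
m=(np.hypot(*(W[:,:2]-[457,-74]).T)<60)&(abs(W[:,2]-16)<3); P=W[m,:2].astype(np.float32)
h=cv2.convexHull(P)[:,0].astype(float); print(m.sum(),np.round(circ(h),1))
"
```

```text
time_s: 13.55
ee_pos: [384.8, 264.0, 62.0]
eef_rot: [[-0.0, 0.97, 0.244], [-0.0, 0.244, -0.97], [-1.0, -0.0, 0.0]]
wrist_force: [0.1, 0.3, -0.7]
width: 60.0
time_s: 13.95
ee_pos: [386.8, 266.1, 147.0]
eef_rot: [[0.006, 0.97, 0.244], [0.005, 0.244, -0.97], [-1.0, 0.007, -0.003]]
wrist_force: [0.1, 0.2, -0.4]
width: 72.4
t 13.95 at [386.8 266.1 147. ] w 72.4 F [ 0.1  0.2 -0.4] tool d mm [ 85.8 -16.1 349.2] dist 360.0 tilt fix [-0.   -0.17 -0.39] yaw z -75.9
s10 235 fixed-r [382.6 264.6] free [383.  264.7  21.9] zmed 71.8
307 [456.6 -75.1  31. ]
```

View pics/s10z.png

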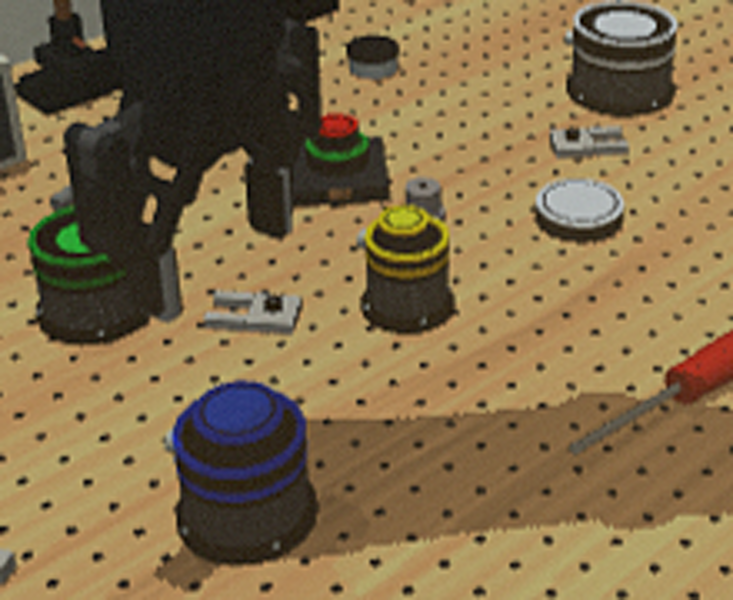

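```bash
python3 -m creep '[[-0.85,[0.0,-0.001,0.03],[0,0,0]],[-0.85,[0,-0.001,0.045],[0,0,0]],[-0.85,[0,-0.002,0.045],[0,0,0]],[-0.85,[0,-0.002,0.045],[0,0,0]],[-0.85,[0.01,-0.002,0.045],[0,0,0]]]';python3 -m creep '[[-0.85,[0.01,-0.002,0.045],[0,0,0]],[-0.85,[0.01,-0.002,0.045],[0,0,0]],[-0.85,[0.01,-0.002,0.03],[0,0,0]],[-0.85,[0.01,0,0.015],[0,0,0]],[-0.85,[0,0,0],[0,0,0]]]';python3 -m creep '[[-0.85,[0,0,0],[0,0,0]],[-0.85,[0,0,0],[0,0,0]]]';python3 -c "
from m import *
go(457.7,-76.6,60)"
```

```text
time_s: 14.5
ee_pos: [428.8, 56.7, 132.6]
eef_rot: [[0.001, 0.97, 0.244], [0.0, 0.244, -0.97], [-1.0, 0.001, 0.0]]
wrist_force: [1.0, 0.8, -0.3]
width: 78.7
time_s: 15.0
ee_pos: [454.6, -75.7, 90.6]
eef_rot: [[-0.003, 0.971, 0.241], [-0.0, 0.241, -0.971], [-1.0, -0.003, -0.001]]
wrist_force: [-0.5, 0.9, 0.0]
width: 78.8
time_s: 15.2
ee_pos: [455.5, -72.2, 92.4]
eef_rot: [[0.0, 0.969, 0.247], [0.001, 0.247, -0.969], [-1.0, 0.0, -0.001]]
wrist_force: [-0.0, -0.1, -0.3]
width: 79.1
t 15.2 at [455.5 -72.2  92.4] w 79.1 F [-0.  -0.1 -0.3] tool d mm [32.3  1.   4.9] dist 33.0 tilt fix [-0.   -0.04 -0.01] yaw z -75.7
```

```bash
python3 -m creep '[[-0.85,[0.02,0.001,0.004],[0,0,0]],[-0.85,[0.02,0,0],[0,0,0]],[-0.85,[0.02,0,0],[0,0,0]],[-0.85,[0,0,0],[0,0,0]],[-0.85,[0,0,0],[0,0,0]]]';python3 -c "
from m import *
go(457.7,-76.6,3)"
```

```text
time_s: 15.7
ee_pos: [457.5, -76.5, 32.6]
eef_rot: [[-0.0, 0.969, 0.246], [0.0, 0.246, -0.969], [-1.0, -0.0, -0.0]]
wrist_force: [-0.1, -0.1, 0.1]
width: 78.8
t 15.7 at [457.5 -76.5  32.6] w 78.8 F [-0.1 -0.1  0.1] tool d mm [29.6  0.1  0.1] dist 30.0 tilt fix [-0.   -0.02  0.01] yaw z -75.8
```

```bash
python3 -m creep '[[-0.85,[0.015,0,0],[0,0,0]],[-0.85,[0.01,0,0],[0,0,0]],[-0.85,[0.0045,0,0],[0,0,0]],[-0.85,[0,0,0],[0,0,0]],[-0.85,[0,0,0],[0,0,0]]]';python3 -c "
from m import *
go(457.7,-76.6,3);g=snap('side','s11')
a=g['img'][160:240,310:410][:,:,::-1];cv2.imwrite('pics/s11z.png',cv2.resize(a,(750,600),interpolation=cv2.INTER_CUBIC))"
```

```text
time_s: 16.2
ee_pos: [457.7, -77.6, 3.0]
eef_rot: [[0.0, 0.97, 0.244], [-0.0, 0.244, -0.97], [-1.0, 0.0, 0.0]]
wrist_force: [0.6, -0.0, -0.0]
width: 78.9
t 16.2 at [457.7 -77.6   3. ] w 78.9 F [ 0.6 -0.  -0. ] tool d mm [-0.   0.3 -0.9] dist 1.0 tilt fix [-0.    0.01 -0.02] yaw z -75.9
```

View pics/s11z.png

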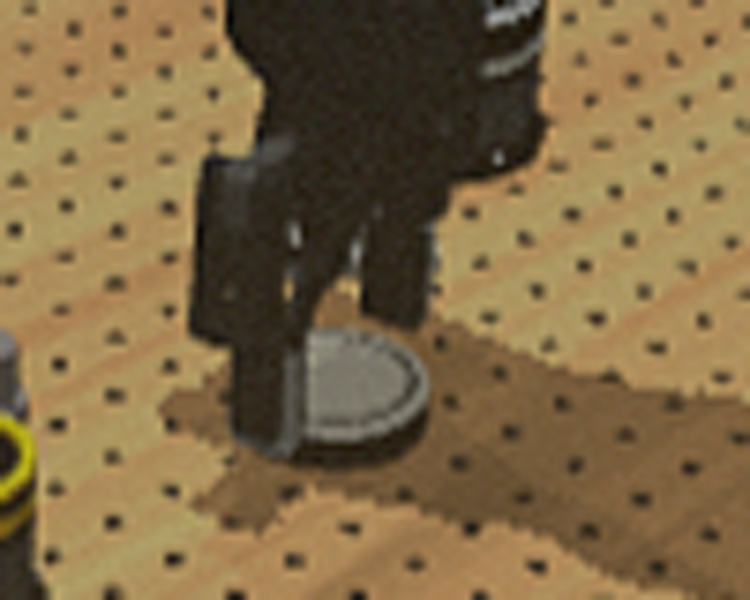

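```bash
python3 -m creep '[[-0.6,[0,0,-0.001],[0,0,0]],[-0.5,[0,0,0],[0,0,0]],[-0.4,[0,0,0],[0,0,0]],[-0.3,[0,0,0],[0,0,0]],[0,[-0.0005,0,0],[0,0,0]]]';python3 -m creep '[[1,[-0.0005,0,0],[0,0,0]],[1,[-0.0005,0,0],[0,0,0]],[1,[0,0,0],[0,0,0]]]';python3 -c "
from m import *
go(565.1,-247.3,110)"
```

```text
time_s: 16.75
ee_pos: [457.4, -76.6, 3.8]
eef_rot: [[0.001, 0.97, 0.244], [-0.0, 0.244, -0.97], [-1.0, 0.001, 0.0]]
wrist_force: [-0.6, 0.8, 1.7]
width: 59.3
time_s: 17.05
ee_pos: [457.2, -76.7, 4.1]
eef_rot: [[-0.0, 0.97, 0.244], [-0.0, 0.244, -0.97], [-1.0, -0.0, -0.0]]
wrist_force: [-0.7, 1.0, -1.4]
width: 59.1
t 17.05 at [457.2 -76.7   4.1] w 59.1 F [-0.7  1.  -1.4] tool d mm [-106.    63.   191.8] dist 228.0 tilt fix [ 0.   -0.    0.01] yaw z -75.9
```

```bash
python3 -m creep '[[1,[-0.005,0,0],[0,0,0]],[1,[-0.02,0,0],[0,0,0]],[1,[-0.04,0,0],[0,0,0]],[1,[-0.04,0.003,0.01],[0,0,0]],[1,[0,0.01,0.03],[0,0,0]]]';python3 -m creep '[[1,[0,0.014,0.04],[0,0,0]],[1,[0,0.014,0.04],[0,0,0]],[1,[0,0.012,0.04],[0,0,0]],[1,[0,0.01,0.03],[0,0,0]],[1,[0,0,0],[0,0,0]]]';python3 -m creep '[[1,[0,0,0],[0,0,0]],[1,[0,0,0],[0,0,0]]]';python3 -c "
from m import *
go(565.3,-247.3,80)"
```

```text
time_s: 17.55
ee_pos: [481.7, -110.4, 114.2]
eef_rot: [[0.007, 0.969, 0.248], [-0.0, 0.248, -0.969], [-1.0, 0.007, 0.002]]
wrist_force: [1.0, 0.0, -1.5]
width: 58.6
time_s: 18.05
ee_pos: [565.8, -250.7, 109.0]
eef_rot: [[0.001, 0.971, 0.239], [-0.002, 0.239, -0.971], [-1.0, 0.0, 0.002]]
wrist_force: [0.3, -0.4, -0.8]
width: 58.8
time_s: 18.25
ee_pos: [564.2, -244.2, 109.0]
eef_rot: [[-0.001, 0.969, 0.245], [0.001, 0.245, -0.969], [-1.0, -0.001, -0.001]]
wrist_force: [-0.4, 0.6, -1.6]
width: 59.2
t 18.25 at [ 564.2 -244.2  109. ] w 59.2 F [-0.4  0.6 -1.6] tool d mm [29.   0.3  3.3] dist 29.0 tilt fix [ 0.   -0.06  0.03] yaw z -75.8
```

```bash
python3 -m creep '[[1,[0.015,0,0.002],[0,0,0]],[1,[0.012,0,0],[0,0,0]],[1,[0,0,0],[0,0,0]],[1,[0,0,0],[0,0,0]]]';python3 -c "
from m import *
go(565.3,-247.3,80);g=snap('side','s12')
a=g['img'][120:195,320:415][:,:,::-1];cv2.imwrite('pics/s12z.png',cv2.resize(a,(760,600),interpolation=cv2.INTER_CUBIC))"
```

```text
time_s: 18.65
ee_pos: [564.6, -247.0, 81.3]
eef_rot: [[-0.002, 0.97, 0.245], [0.001, 0.245, -0.97], [-1.0, -0.001, -0.001]]
wrist_force: [-0.5, -0.1, 0.1]
width: 58.7
t 18.65 at [ 564.6 -247.    81.3] w 58.7 F [-0.5 -0.1  0.1] tool d mm [1.3 0.6 0.5] dist 2.0 tilt fix [-0.   -0.06  0.08] yaw z -75.8
```

View pics/s12z.png

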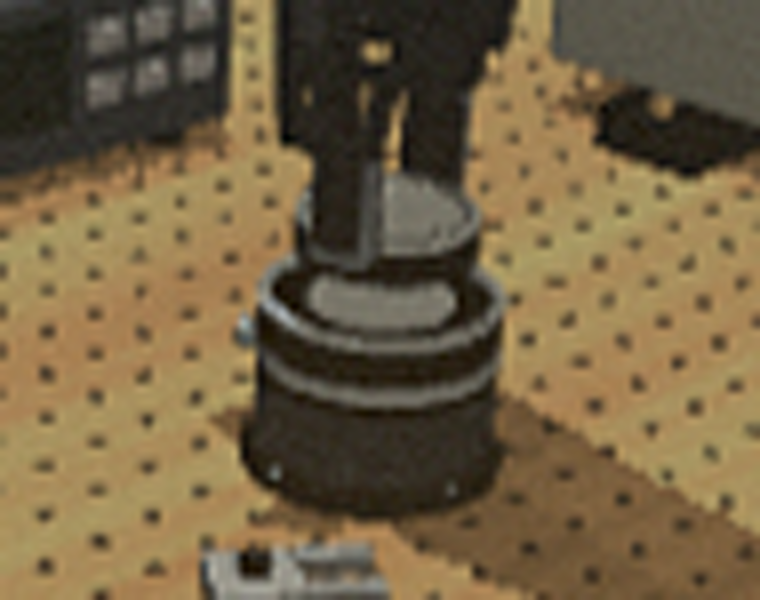

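```bash
cat >> m.py <<'E'
def fitw(fn,c,z,dia,tol=3):
    g=dict(np.load(fn+'.npz'));W=cloud(g);im=g['img'].astype(int)
    m=np.isfinite(W).all(-1)&(im.min(-1)>80)&(np.hypot(W[...,0]-c[0],W[...,1]-c[1])<dia/2+8)&(abs(W[...,2]-z)<tol)
    P=W[m][:,:2]
    from scipy.optimize import least_squares
    h=cv2.convexHull(P.astype(np.float32))[:,0].astype(float)
    r=least_squares(lambda q:np.hypot(*(h-q).T)-dia/2+0.3,c,loss='soft_l1',f_scale=1.)
    print(fn,m.sum(),'fixed-r',r.x.round(1),'free',np.round(circ(h),1),'zmed',np.median(W[m][:,2]).round(1))
E
python3 -c "
from m import *
fitw('s12',(565,-247),93,62)
fitw('s12',(565,-247),62,82)
fitw('side0',(565,-247),62,82)
"
```

```text
s12 95 fixed-r [ 563.9 -244.6] free [ 563.6 -244.7   30.2] zmed 92.7
s12 126 fixed-r [ 564.5 -244.8] free [ 564.9 -245.3   41.4] zmed 60.6
side0 185 fixed-r [ 564.5 -245.8] free [ 564.4 -245.9   41.2] zmed 60.7
```

```bash
python3 -m creep '[[1,[0.008,0.0005,0.0005],[0,0,0.1]],[1,[0.005,0,0],[0,0,0]],[1,[0.002,0,0],[0,0,0]],[1,[0,0,0],[0,0,0]],[1,[0,0,0],[0,0,0]]]';python3 -c "
from m import *
go(565.3,-247.3,64)"
```

```text
time_s: 19.2
ee_pos: [565.9, -247.8, 67.2]
eef_rot: [[0.002, 0.97, 0.244], [0.0, 0.244, -0.97], [-1.0, 0.002, 0.0]]
wrist_force: [0.7, 0.4, -1.1]
width: 59.1
t 19.2 at [ 565.9 -247.8   67.2] w 59.1 F [ 0.7  0.4 -1.1] tool d mm [ 3.2 -0.5 -0.7] dist 3.0 tilt fix [ 0.   0.  -0.1] yaw z -75.9
```

```bash
python3 -m creep '[[1,[0.0015,0,0],[0,0,-0.1]],[1,[0,0,0],[0,0,0]]]' | grep -E "pos|force"; python3 -m creep '[[1,[0.001,0,0],[0,0,0]],[1,[0,0,0],[0,0,0]]]'| grep -E "pos|force"; python3 -m creep '[[1,[0.0005,0,0],[0,0,0]],[1,[0,0,0],[0,0,0]]]'| grep -E "pos|force"
```

```text
ee_pos: [565.9, -247.8, 65.6]
wrist_force: [-0.4, -0.7, -0.6]
ee_pos: [565.8, -247.9, 64.5]
wrist_force: [0.7, -0.7, -0.9]
ee_pos: [565.8, -247.9, 64.1]
wrist_force: [0.0, 0.1, -2.1]
```

```bash
python3 -m creep '[[1,[0.0004,0,0],[0,0,0]],[1,[0,0,0],[0,0,0]]]'| grep -E "pos|force"
```

```text
ee_pos: [565.9, -247.8, 63.8]
wrist_force: [-0.9, 0.6, 0.4]
```

```bash
python3 -m creep '[[1,[0.0004,0,0],[0,0,0]],[1,[0,0,0],[0,0,0]]]'| grep -E "pos|force"
```

```text
ee_pos: [565.9, -247.9, 63.9]
wrist_force: [-1.8, 0.6, 5.6]
```

```bash
python3 -m creep '[[-0.5,[0,0,0],[0,0,0]],[-0.65,[0,0,0],[0,0,0]],[-0.85,[0,0,0],[0,0,0]],[-0.85,[0,0,0],[0,0,0]]]';python3 -m creep '[[-0.85,[-0.01,0,0],[0,0,0]],[-0.85,[-0.03,0,0],[0,0,0]],[-0.85,[-0.04,0,0],[0,0,0]],[-0.2,[0,0,0],[0,0,0]]]'; python3 -c "
from m import *
go(614.2,12.6,80)
g=snap('side','s13')
a=g['img'][80:230,250:450][:,:,::-1];cv2.imwrite('pics/s13z.png',cv2.resize(a,(800,600),interpolation=cv2.INTER_CUBIC))
fitw('s13',(565,-245),76,62)
fitc('s13',(613,14),48,32)
"
```

```text
time_s: 20.6
ee_pos: [565.8, -247.8, 63.2]
eef_rot: [[-0.0, 0.97, 0.244], [0.0, 0.244, -0.97], [-1.0, -0.0, -0.0]]
wrist_force: [0.1, 0.0, 0.5]
width: 79.1
time_s: 21.0
ee_pos: [569.2, -248.7, 149.5]
eef_rot: [[0.009, 0.97, 0.244], [-0.003, 0.244, -0.97], [-1.0, 0.008, 0.005]]
wrist_force: [1.0, 0.1, -0.0]
width: 66.6
t 21.0 at [ 569.2 -248.7  149.5] w 66.6 F [ 1.   0.1 -0. ] tool d mm [  69.1  106.9 -242.7] dist 274.0 tilt fix [ 0.    0.29 -0.44] yaw z -75.9
s13 168 fixed-r [ 565.3 -245.2] free [ 565.3 -245.1   30.2] zmed 75.3
s13 68 fixed-r [612.   15.3] free [612.5  15.1  15.4] zmed 47.5
```

View pics/s13z.png

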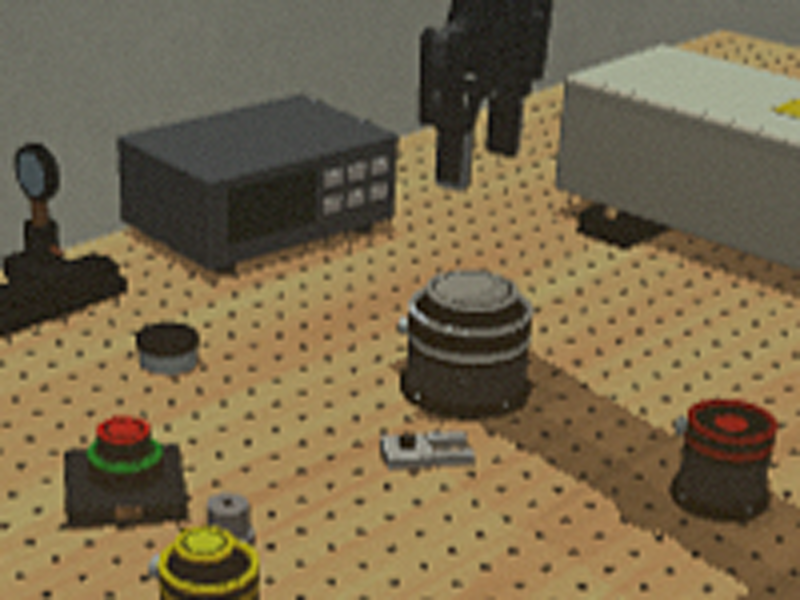

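```bash
python3 -m creep '[[-0.2,[0.01,0.012,-0.028],[0,0,0]],[-0.2,[0.01,0.018,-0.041],[0,0,0]],[-0.2,[0.01,0.018,-0.041],[0,0,0]],[-0.2,[0.01,0.018,-0.041],[0,0,0]],[-0.2,[0.01,0.018,-0.041],[0,0,0]]]';python3 -m creep '[[-0.2,[0,0.014,-0.034],[0,0,0]],[-0.2,[0,0.006,-0.015],[0,0,0]],[-0.2,[0,0,0],[0,0,0]],[-0.2,[0,0,0],[0,0,0]],[-0.2,[0,0,0],[0,0,0]]]';python3 -c "
from m import *
go(613.6,13.2,60)"
```

```text
time_s: 21.55
ee_pos: [600.1, -39.5, 92.6]
eef_rot: [[-0.001, 0.97, 0.244], [-0.0, 0.244, -0.97], [-1.0, -0.001, -0.0]]
wrist_force: [0.7, -1.0, -0.8]
width: 51.4
time_s: 22.05
ee_pos: [607.6, 8.5, 93.2]
eef_rot: [[-0.0, 0.97, 0.241], [-0.002, 0.241, -0.97], [-1.0, -0.001, 0.001]]
wrist_force: [0.9, -0.3, -0.1]
width: 51.1
t 22.05 at [607.6   8.5  93.2] w 51.1 F [ 0.9 -0.3 -0.1] tool d mm [33.2  6.9 -3.1] dist 34.0 tilt fix [-0.    0.08  0.04] yaw z -76.0
```

```bash
python3 -m creep '[[-0.2,[0.015,0.006,-0.002],[0,0,0]],[-0.2,[0.015,0,0],[0,0,0]],[-0.2,[0,0,0],[0,0,0]],[-0.2,[0,0,0],[0,0,0]],[-0.2,[0,0,0],[0,0,0]]]';python3 -c "
from m import *
go(613.6,13.2,37)"
```

```text
time_s: 22.55
ee_pos: [613.2, 14.6, 63.4]
eef_rot: [[-0.0, 0.97, 0.244], [-0.0, 0.244, -0.97], [-1.0, -0.0, 0.0]]
wrist_force: [0.4, 0.5, 0.2]
width: 51.5
t 22.55 at [613.2  14.6  63.4] w 51.5 F [0.4 0.5 0.2] tool d mm [26.4  0.   1.4] dist 26.0 tilt fix [0. 0. 0.] yaw z -75.9
```

```bash
python3 -m creep '[[-0.2,[0.013,0,0.001],[0,0,0]],[-0.2,[0.01,0,0],[0,0,0]],[-0.2,[0.003,0,0],[0,0,0]],[-0.2,[0,0,0],[0,0,0]],[-0.2,[0,0,0],[0,0,0]]]';python3 -c "
from m import *
go(613.6,13.2,37);g=snap('side','s14')
a=g['img'][150:220,240:330][:,:,::-1];cv2.imwrite('pics/s14z.png',cv2.resize(a,(770,600),interpolation=cv2.INTER_CUBIC))"
```

```text
time_s: 23.05
ee_pos: [613.4, 13.8, 37.3]
eef_rot: [[-0.0, 0.97, 0.244], [0.0, 0.244, -0.97], [-1.0, -0.0, -0.0]]
wrist_force: [0.4, 0.1, 0.2]
width: 51.3
t 23.05 at [613.4  13.8  37.3] w 51.3 F [0.4 0.1 0.2] tool d mm [0.3 0.  0.6] dist 1.0 tilt fix [-0. -0.  0.] yaw z -75.9
```

View pics/s14z.png

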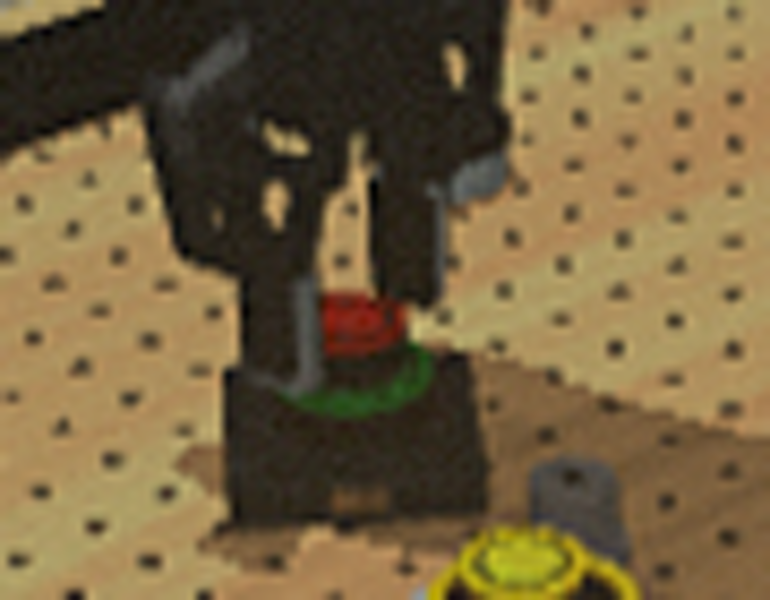

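```bash
python3 -m creep '[[0,[0,0,0.0005],[0,0,0]],[0.2,[0,0,0],[0,0,0]],[0.3,[0,0,0],[0,0,0]],[0.4,[-0.0005,0,0],[0,0,0]],[0.6,[-0.0005,0,0],[0,0,0]]]';python3 -m creep '[[1,[0,0,0],[0,0,0]],[1,[0,0,0],[0,0,0]]]'; python3 -m creep '[[1,[-0.005,0,0],[0,0,0]],[1,[-0.02,0,0],[0,0,0]],[1,[-0.03,0,0],[0,0,0]],[1,[-0.02,0,0],[0,0,0]],[1,[0,0,0],[0,0,0]]]';python3 -c "
from m import *
go(365.1,-253.2,110);g=snap('side','s15')
a=g['img'][120:220,230:350][:,:,::-1];cv2.imwrite('pics/s15z.png',cv2.resize(a,(720,600),interpolation=cv2.INTER_CUBIC))"
```

```text
time_s: 23.6
ee_pos: [613.5, 13.2, 38.4]
eef_rot: [[0.0, 0.97, 0.244], [0.0, 0.244, -0.97], [-1.0, 0.0, 0.0]]
wrist_force: [-0.3, 1.1, -0.0]
width: 29.4
time_s: 23.8
ee_pos: [613.4, 13.2, 38.2]
eef_rot: [[-0.0, 0.97, 0.244], [-0.0, 0.244, -0.97], [-1.0, -0.0, 0.0]]
wrist_force: [-0.3, 0.1, 0.3]
width: 28.7
time_s: 24.3
ee_pos: [615.5, 13.6, 116.7]
eef_rot: [[0.005, 0.97, 0.244], [0.0, 0.244, -0.97], [-1.0, 0.005, 0.001]]
wrist_force: [0.1, -0.4, 0.1]
width: 29.5
t 24.3 at [615.5  13.6 116.7] w 29.5 F [ 0.1 -0.4  0.1] tool d mm [   5.2 -308.   197.6] dist 366.0 tilt fix [-0.    0.05 -0.31] yaw z -75.9
```

View pics/s15z.png

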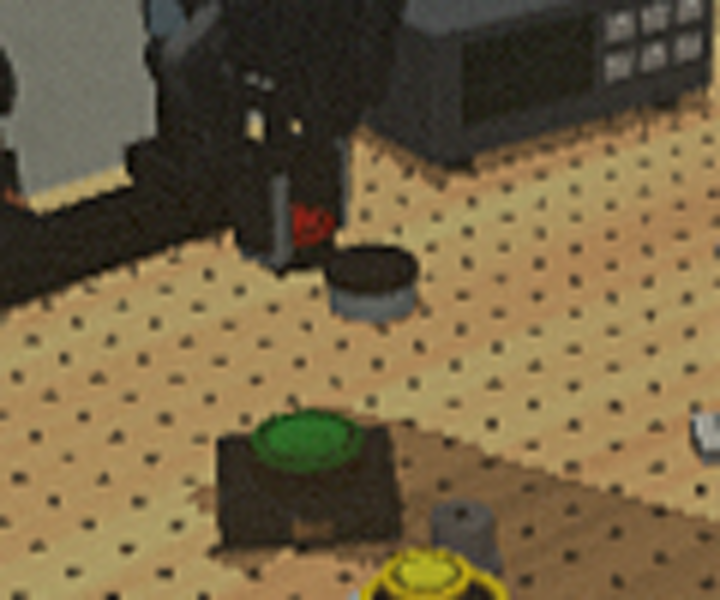

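```bash
python3 -m creep '[[1,[0,-0.026,0.017],[0,0,0]],[1,[0,-0.04,0.026],[0,0,0]],[1,[0,-0.04,0.026],[0,0,0]],[1,[0,-0.04,0.026],[0,0,0]],[1,[0,-0.04,0.026],[0,0,0]]]';python3 -m creep '[[1,[0,-0.04,0.026],[0,0,0]],[1,[0,-0.04,0.026],[0,0,0]],[1,[0,-0.03,0.018],[0,0,0]],[1,[0.01,-0.012,0.007],[0,0,0]],[1,[0,0,0],[0,0,0]]]';python3 -m creep '[[1,[0.01,0,0],[0,0,0]],[1,[0,0,0],[0,0,0]],[1,[0,0,0],[0,0,0]]]';python3 -c "
from m import *
go(365.1,-253.2,75)"
```

```text
time_s: 24.85
ee_pos: [460.5, -150.6, 112.4]
eef_rot: [[-0.002, 0.97, 0.244], [0.0, 0.244, -0.97], [-1.0, -0.001, -0.001]]
wrist_force: [0.8, -1.5, -0.4]
width: 28.9
time_s: 25.35
ee_pos: [360.6, -254.8, 101.8]
eef_rot: [[-0.003, 0.971, 0.241], [0.001, 0.241, -0.971], [-1.0, -0.003, -0.002]]
wrist_force: [0.2, 0.4, 0.2]
width: 29.3
time_s: 25.65
ee_pos: [364.1, -252.7, 92.9]
eef_rot: [[-0.0, 0.969, 0.247], [0.001, 0.247, -0.969], [-1.0, -0.0, -0.001]]
wrist_force: [0.2, -0.6, -0.4]
width: 28.9
t 25.65 at [ 364.1 -252.7   92.9] w 28.9 F [ 0.2 -0.6 -0.4] tool d mm [17.9  0.9  0.8] dist 18.0 tilt fix [-0.   -0.05  0.01] yaw z -75.7
```

```bash
python3 -m creep '[[1,[0.01,0.0005,0],[0,0,0]],[1,[0.008,0,0],[0,0,0]],[1,[0,0,0],[0,0,0]],[1,[0,0,0],[0,0,0]]]';python3 -c "
from m import *
go(365.1,-253.2,58.2);g=snap('side','s16')
a=g['img'][150:220,390:480][:,:,::-1];cv2.imwrite('pics/s16z.png',cv2.resize(a,(770,600),interpolation=cv2.INTER_CUBIC))
fitc('s16',(364,-251),84.8,32);fitc('s16',(364,-251),53,52);fitc('side0',(364,-251),53,52)"
```

```text
time_s: 26.05
ee_pos: [363.5, -253.6, 75.0]
eef_rot: [[-0.001, 0.97, 0.244], [0.0, 0.244, -0.97], [-1.0, -0.001, -0.001]]
wrist_force: [-0.0, -0.7, -1.7]
width: 29.3
t 26.05 at [ 363.5 -253.6   75. ] w 29.3 F [-0.  -0.7 -1.7] tool d mm [16.8  1.7 -0. ] dist 17.0 tilt fix [ 0.   -0.04  0.04] yaw z -75.9
s16 12 fixed-r [ 365.1 -252.1] free [ 365.8 -251.8   16.4] zmed 84.2
s16 83 fixed-r [ 364.1 -251.7] free [ 364.3 -251.6   26.1] zmed 53.3
side0 102 fixed-r [ 364.2 -251.9] free [ 364.2 -251.7   26. ] zmed 53.9
```

View pics/s16z.png

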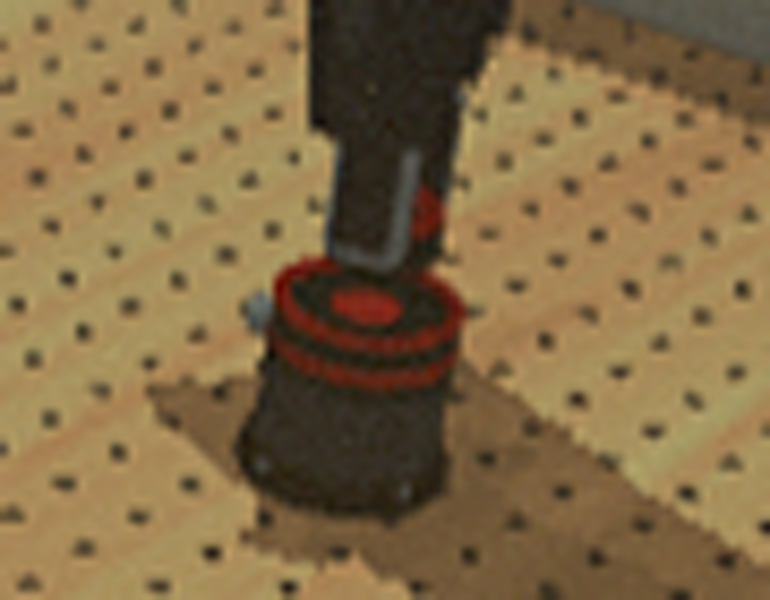

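```bash
python3 -c "
from m import *
g=dict(np.load('s16.npz'))
def pj(X):
    c=g['R']@X+g['t'];return g['fx']*c[0]/c[2]+g['cx'],g['fy']*c[1]/c[2]+g['cy']
r=np.array([-.693,-.72,0]);r/=np.linalg.norm(r)
for z,rad in((55,26),(84.8,16)):
    for s in(-1,0,1):
        u,v=pj(np.array([364.2,-251.8,z])+r*rad*s);print(z,s,round((u-390)*8.556),round((v-150)*8.571))
"
```

```text
55 -1 273 295
55 0 365 296
55 1 458 297
84.8 -1 324 201
84.8 0 382 201
84.8 1 440 202
```

```bash
python3 -m creep '[[1,[0.006,0.0015,0],[0,0,0]],[1,[0.005,0,0],[0,0,0]],[1,[0.003,0,0],[0,0,0]],[1,[0,0,0],[0,0,0]],[1,[0,0,0],[0,0,0]]]';python3 -m creep '[[1,[0.001,0,0],[0,0,0]],[1,[0,0,0],[0,0,0]]]'
```

```text
time_s: 26.6
ee_pos: [365.1, -253.5, 61.2]
eef_rot: [[-0.0, 0.97, 0.244], [0.0, 0.244, -0.97], [-1.0, -0.0, -0.0]]
wrist_force: [-0.0, 0.4, -0.8]
width: 29.0
time_s: 26.8
ee_pos: [365.2, -253.6, 60.3]
eef_rot: [[0.0, 0.97, 0.244], [-0.0, 0.244, -0.97], [-1.0, 0.0, 0.0]]
wrist_force: [-0.4, -0.5, 0.1]
width: 29.1
```

```bash
python3 -m creep '[[1,[0.001,0,0],[0,0,0]],[1,[0,0,0],[0,0,0]]]'|grep -E "pos|force";python3 -m creep '[[1,[0.0006,0,0],[0,0,0]],[1,[0,0,0],[0,0,0]]]'|grep -E "pos|force";python3 -m creep '[[1,[0.0004,0,0],[0,0,0]],[1,[0,0,0],[0,0,0]]]'|grep -E "pos|force"
```

```text
ee_pos: [365.1, -253.5, 59.3]
wrist_force: [-0.7, -0.7, -0.8]
ee_pos: [365.1, -253.5, 58.7]
wrist_force: [0.2, -0.4, -0.4]
ee_pos: [365.1, -253.5, 58.3]
wrist_force: [-0.4, 0.3, -0.3]
```

```bash
python3 -m creep '[[1,[0.0004,0,0],[0,0,0]],[1,[0,0,0],[0,0,0]]]'|grep -E "pos|force"
```

```text
ee_pos: [365.2, -253.6, 58.0]
wrist_force: [0.1, -0.1, 1.3]
```

```bash
python3 -m creep '[[1,[0.0003,0,0],[0,0,0]],[1,[0,0,0],[0,0,0]]]'|grep -E "pos|force"
```

```text
ee_pos: [365.2, -253.5, 57.9]
wrist_force: [-2.0, 0.8, 7.0]
```

```bash
python3 -m creep '[[0.25,[0,0,0],[0,0,0]],[0.1,[0,0,0],[0,0,0]],[-0.1,[0,0,0],[0,0,0]],[-0.1,[0,0,0],[0,0,0]]]';python3 -m creep '[[-0.1,[-0.01,0,0],[0,0,0]],[-0.1,[-0.03,0,0],[0,0,0]],[-0.1,[-0.04,0,0],[0,0,0]],[-0.45,[0,0,0],[0,0,0]]]'; python3 -c "
from m import *
go(613.5,13,90)
g=snap('side','s17')
a=g['img'][100:250,240:460][:,:,::-1];cv2.imwrite('pics/s17z.png',cv2.resize(a,(800,545),interpolation=cv2.INTER_CUBIC))
fitc('s17',(364,-251),68,32)
fitc('s17',(613,14),32,46)
"
```

```text
time_s: 28.2
ee_pos: [365.1, -253.5, 57.5]
eef_rot: [[-0.0, 0.97, 0.244], [0.0, 0.244, -0.97], [-1.0, -0.0, -0.0]]
wrist_force: [-0.0, -0.2, -0.3]
width: 46.9
time_s: 28.6
ee_pos: [367.7, -254.7, 142.3]
eef_rot: [[0.006, 0.97, 0.244], [-0.004, 0.244, -0.97], [-1.0, 0.005, 0.005]]
wrist_force: [0.9, 0.1, -0.1]
width: 60.0
t 28.6 at [ 367.7 -254.7  142.3] w 60.0 F [ 0.9  0.1 -0.1] tool d mm [  52.9  303.5 -199.8] dist 367.0 tilt fix [-0.   0.3 -0.3] yaw z -75.9
s17 63 fixed-r [ 364.3 -252. ] free [ 364.4 -251.7   15.5] zmed 67.4
s17 116 fixed-r [613.1  14.6] free [613.5  14.5  21.5] zmed 31.5
```

View pics/s17z.png

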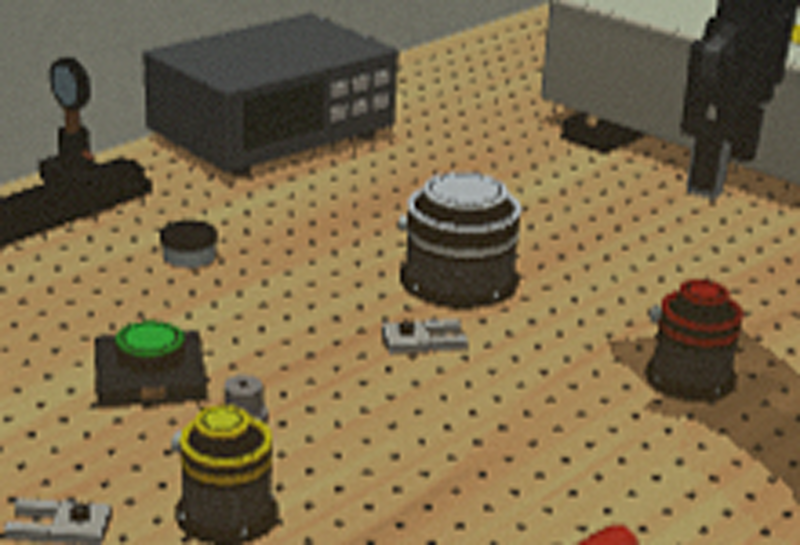

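```bash
python3 -m creep '[[-0.45,[0.005,0.025,-0.017],[0,0,0]],[-0.45,[0.005,0.04,-0.026],[0,0,0]],[-0.45,[0.005,0.04,-0.026],[0,0,0]],[-0.45,[0.005,0.04,-0.026],[0,0,0]],[-0.45,[0.005,0.04,-0.026],[0,0,0]]]';python3 -m creep '[[-0.45,[0.005,0.04,-0.026],[0,0,0]],[-0.45,[0.005,0.04,-0.026],[0,0,0]],[-0.45,[0.005,0.027,-0.019],[0,0,0]],[-0.45,[0,0.012,-0.008],[0,0,0]],[-0.45,[0,0,0],[0,0,0]]]';python3 -m creep '[[-0.45,[0.015,0,0],[0,0,0]],[-0.45,[0,0,0],[0,0,0]],[-0.45,[0,0,0],[0,0,0]]]';python3 -c "
from m import *
go(614.2,12.9,60)"
```

```text
time_s: 29.15
ee_pos: [515.5, -89.5, 112.0]
eef_rot: [[-0.001, 0.97, 0.244], [-0.0, 0.244, -0.97], [-1.0, -0.001, -0.0]]
wrist_force: [0.5, -1.7, -0.3]
width: 61.6
time_s: 29.65
ee_pos: [611.4, 16.9, 96.9]
eef_rot: [[-0.001, 0.969, 0.247], [0.001, 0.247, -0.969], [-1.0, -0.001, -0.001]]
wrist_force: [0.2, -0.4, -0.1]
width: 62.2
time_s: 29.95
ee_pos: [609.9, 12.8, 82.0]
eef_rot: [[-0.002, 0.97, 0.242], [-0.001, 0.242, -0.97], [-1.0, -0.002, 0.0]]
wrist_force: [-0.1, -0.1, -0.3]
width: 61.6
t 29.95 at [609.9  12.8  82. ] w 61.6 F [-0.1 -0.1 -0.3] tool d mm [22.   4.3  1. ] dist 22.0 tilt fix [-0.    0.03  0.12] yaw z -76.0
```

```bash
python3 -m creep '[[-0.45,[0.02,0.003,0.001],[0,0,0]],[-0.45,[0.02,0,0],[0,0,0]],[-0.45,[0,0,0],[0,0,0]],[-0.45,[0,0,0],[0,0,0]],[-0.45,[0,0,0],[0,0,0]]]';python3 -c "
from m import *
go(614.2,12.9,21.5)"
```

```text
time_s: 30.45
ee_pos: [614.8, 14.2, 43.8]
eef_rot: [[0.002, 0.97, 0.244], [0.0, 0.244, -0.97], [-1.0, 0.001, 0.0]]
wrist_force: [0.6, -0.7, -0.3]
width: 62.1
t 30.45 at [614.8  14.2  43.8] w 62.1 F [ 0.6 -0.7 -0.3] tool d mm [22.3 -1.   1.1] dist 22.0 tilt fix [ 0.    0.02 -0.08] yaw z -75.9
```

```bash
python3 -m creep '[[-0.45,[0.012,-0.0005,0.001],[0,0,0]],[-0.45,[0.008,0,0],[0,0,0]],[-0.45,[0.002,0,0],[0,0,0]],[-0.45,[0,0,0],[0,0,0]],[-0.45,[0,0,0],[0,0,0]]]';python3 -c "
from m import *
go(614.2,12.9,21.5);g=snap('side','s18')
a=g['img'][150:220,240:330][:,:,::-1];cv2.imwrite('pics/s18z.png',cv2.resize(a,(770,600),interpolation=cv2.INTER_CUBIC))"
```

```text
time_s: 30.95
ee_pos: [614.0, 13.4, 20.6]
eef_rot: [[-0.0, 0.97, 0.244], [0.0, 0.244, -0.97], [-1.0, -0.0, -0.0]]
wrist_force: [-0.3, 0.3, 0.3]
width: 61.5
t 30.95 at [614.   13.4  20.6] w 61.5 F [-0.3  0.3  0.3] tool d mm [-0.9  0.   0.6] dist 1.0 tilt fix [-0.   -0.    0.01] yaw z -75.9
```

View pics/s18z.png

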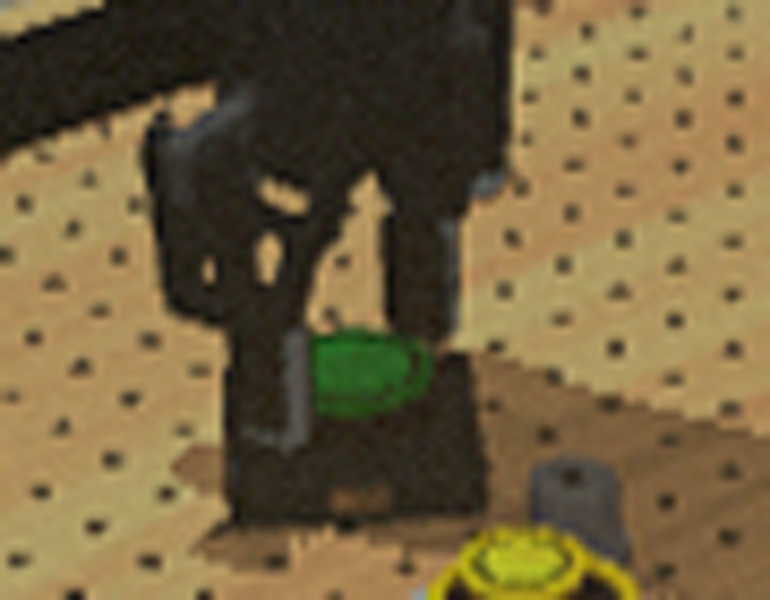

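Fingers straddle the green filter, clear of the box. Closing and lifting.

```bash
python3 -m creep '[[-0.3,[-0.001,0,0.0005],[0,0,0]],[-0.15,[0,0,0],[0,0,0]],[0,[0,0,0],[0,0,0]],[0.1,[-0.0005,0,0],[0,0,0]],[0.3,[-0.0005,0,0],[0,0,0]]]';python3 -m creep '[[1,[0,0,0],[0,0,0]],[1,[0,0,0],[0,0,0]]]'; python3 -m creep '[[1,[-0.005,0,0],[0,0,0]],[1,[-0.02,0,0],[0,0,0]],[1,[-0.04,0,0],[0,0,0]],[1,[-0.025,0,0],[0,0,0]],[1,[0,0,0],[0,0,0]]]';python3 -c "
from m import *
go(595.6,226.5,110);g=snap('side','s19')
a=g['img'][120:220,230:350][:,:,::-1];cv2.imwrite('pics/s19z.png',cv2.resize(a,(720,600),interpolation=cv2.INTER_CUBIC))
fitc('side0',(594,228),58,66)"
```

```text
time_s: 31.5
ee_pos: [614.1, 12.8, 22.7]
eef_rot: [[0.0, 0.97, 0.244], [-0.0, 0.244, -0.97], [-1.0, 0.0, 0.0]]
wrist_force: [0.6, 1.0, -1.1]
width: 43.2
time_s: 31.7
ee_pos: [614.1, 12.8, 22.6]
eef_rot: [[-0.0, 0.97, 0.244], [-0.0, 0.244, -0.97], [-1.0, -0.0, 0.0]]
wrist_force: [-0.0, 0.1, 0.4]
width: 42.9
time_s: 32.2
ee_pos: [616.6, 13.3, 116.8]
eef_rot: [[0.007, 0.97, 0.244], [0.001, 0.244, -0.97], [-1.0, 0.007, 0.001]]
wrist_force: [1.4, 0.6, -1.4]
width: 43.0
t 32.2 at [616.6  13.3 116.8] w 43.0 F [ 1.4  0.6 -1.4] tool d mm [   6.8   31.6 -211.9] dist 214.0 tilt fix [-0.    0.06 -0.38] yaw z -75.9
side0 188 fixed-r [595.4 227.6] free [595.4 227.6  32.3] zmed 56.7
```

View pics/s19z.png

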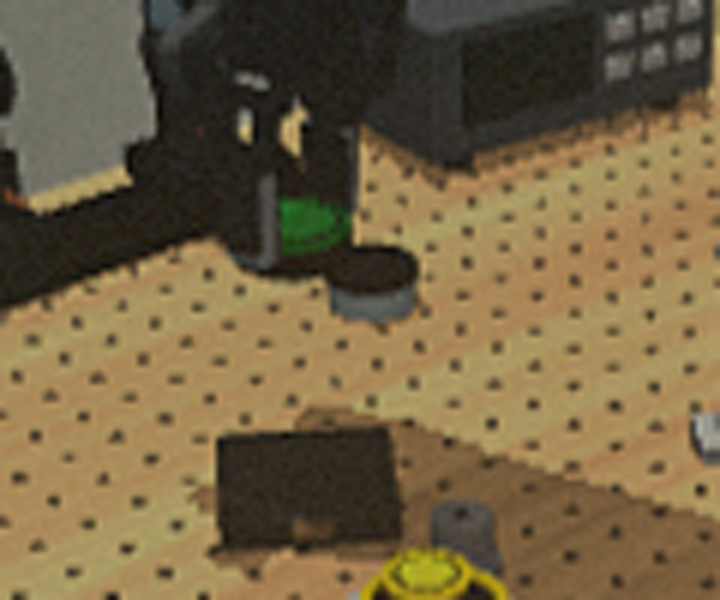

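```bash
python3 -m creep '[[1,[0,0.004,-0.025],[0,0,0]],[1,[0,0.006,-0.04],[0,0,0]],[1,[0,0.006,-0.04],[0,0,0]],[1,[0,0.006,-0.04],[0,0,0]],[1,[0,0.006,-0.04],[0,0,0]]]';python3 -m creep '[[1,[0,0.004,-0.02],[0,0,0]],[1,[0,0.002,-0.007],[0,0,0]],[1,[0.01,0,0],[0,0,0]],[1,[0,0,0],[0,0,0]],[1,[0,0,0],[0,0,0]]]';python3 -c "
from m import *
go(595.9,226.3,80)"
```

```text
time_s: 32.75
ee_pos: [595.1, 200.2, 111.4]
eef_rot: [[-0.002, 0.97, 0.244], [-0.001, 0.244, -0.97], [-1.0, -0.002, 0.0]]
wrist_force: [-0.3, -0.2, -0.5]
width: 42.7
time_s: 33.25
ee_pos: [595.4, 224.0, 101.6]
eef_rot: [[-0.001, 0.97, 0.242], [-0.002, 0.242, -0.97], [-1.0, -0.002, 0.002]]
wrist_force: [-0.5, 0.1, -0.3]
width: 42.9
t 33.25 at [595.4 224.  101.6] w 42.9 F [-0.5  0.1 -0.3] tool d mm [21.6  1.1 -2.1] dist 22.0 tilt fix [-0.    0.09  0.1 ] yaw z -76.0
```

```bash
python3 -m creep '[[1,[0.015,0.0005,-0.001],[0,0,0]],[1,[0.009,0,0],[0,0,0]],[1,[0,0,0],[0,0,0]],[1,[0,0,0],[0,0,0]],[1,[0,0,0],[0,0,0]]]';python3 -c "
from m import *
go(595.9,226.3,63);g=snap('side','s20')
a=g['img'][180:260,160:260][:,:,::-1];cv2.imwrite('pics/s20z.png',cv2.resize(a,(750,600),interpolation=cv2.INTER_CUBIC))
z=status.read_state()['ee_pos'][2]
fitc('s20',(595,228),z+9.4,46);fitc('s20',(595,228),58,66)"
```

```text
time_s: 33.75
ee_pos: [595.7, 228.0, 78.9]
eef_rot: [[0.0, 0.97, 0.244], [0.0, 0.244, -0.97], [-1.0, 0.0, -0.0]]
wrist_force: [0.9, 0.2, 0.2]
width: 43.1
t 33.75 at [595.7 228.   78.9] w 43.1 F [0.9 0.2 0.2] tool d mm [15.9 -0.3  1.6] dist 16.0 tilt fix [ 0.   -0.   -0.02] yaw z -75.9
s20 52 fixed-r [582.  220.4] free [596.7 225.8  13.2] zmed 87.5
s20 44 fixed-r [618.3 214.4] free [593.9 228.4  14.1] zmed 56.0
```

View pics/s20z.png

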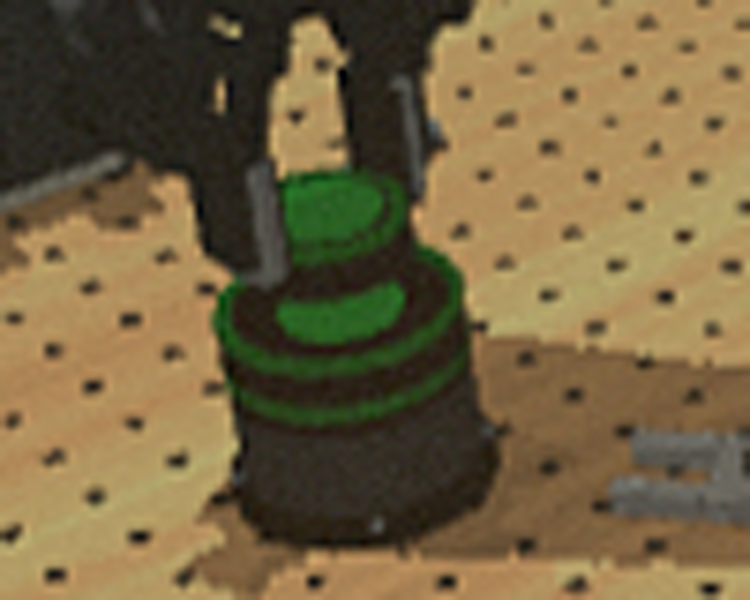

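```bash
python3 -c "
from m import *
g=dict(np.load('s20.npz'))
W=cloud(g);im=g['img'].astype(int)
from scipy.optimize import least_squares
for z,d in((88,46),(58,66)):
    gr=(im[...,1]>im[...,0]*1.3)&(im[...,1]>im[...,2]*1.3)
    m=gr&np.isfinite(W).all(-1)&(np.hypot(W[...,0]-595,W[...,1]-228)<d/2+8)&(abs(W[...,2]-z)<4)
    h=cv2.convexHull(W[m][:,:2].astype(np.float32))[:,0].astype(float)
    r=least_squares(lambda q:np.hypot(*(h-q).T)-d/2+.3,(595,228),loss='soft_l1');print(z,m.sum(),r.x.round(1),np.round(circ(h),1),np.median(W[m][:,2]))
def pj(X):
    c=g['R']@X+g['t'];return g['fx']*c[0]/c[2]+g['cx'],g['fy']*c[1]/c[2]+g['cy']
r=np.array([-.693,-.72,0]);r/=np.linalg.norm(r)
for z,rad in((59,33),(88.3,23)):
    for s in(-1,0,1):
        u,v=pj(np.array([595,227.8,z])+r*rad*s);print(z,s,round((u-160)*7.5),round((v-180)*7.5))
"
```

```text
88 172 [593.4 229.1] [593.1 227.8  21.8] 87.58694692162166
58 193 [593.4 229. ] [593.5 229.   32.6] 57.060893839767445
59 -1 215 295
59 0 337 297
59 1 458 298
88.3 -1 236 204
88.3 0 322 205
88.3 1 408 206
```

```bash
python3 -m creep '[[1,[0.006,0,0.0005],[0,0,0]],[1,[0.005,0,0],[0,0,0]],[1,[0.003,0,0],[0,0,0]],[1,[0,0,0],[0,0,0]],[1,[0,0,0],[0,0,0]]]'|grep -E "pos|force";python3 -m creep '[[1,[0.001,0,0],[0,0,0]],[1,[0,0,0],[0,0,0]]]'|grep -E "pos|force"
```

```text
ee_pos: [595.6, 227.3, 64.5]
wrist_force: [0.3, 0.2, -1.3]
ee_pos: [595.7, 227.4, 63.6]
wrist_force: [0.2, -0.2, -0.7]
```

```bash
python3 -m creep '[[1,[0.0005,0,0],[0,0,0]],[1,[0,0,0],[0,0,0]]]'|grep -E "pos|force";python3 -m creep '[[1,[0.0004,0,0],[0,0,0]],[1,[0,0,0],[0,0,0]]]'|grep -E "pos|force"
```

```text
ee_pos: [595.7, 227.4, 63.1]
wrist_force: [0.7, 0.4, -1.3]
ee_pos: [595.6, 227.3, 62.7]
wrist_force: [0.4, -0.3, -0.8]
```

```bash
python3 -m creep '[[1,[0.0004,0,0],[0,0,0]],[1,[0,0,0],[0,0,0]]]'|grep -E "pos|force"
```

```text
ee_pos: [595.7, 227.3, 62.6]
wrist_force: [-1.3, -0.7, 3.3]
```

Contact; releasing and rising, then moving off so both cameras see everything.

```bash
python3 -m creep '[[-0.05,[0,0,0],[0,0,0]],[-0.2,[0,0,0],[0,0,0]],[-0.4,[0,0,0],[0,0,0]],[-0.4,[0,0,0],[0,0,0]]]'|grep -E "pos|force|wid";python3 -m creep '[[-0.4,[-0.01,0,0],[0,0,0]],[-0.4,[-0.03,0,0],[0,0,0]],[-0.4,[-0.045,0,0],[0,0,0]],[-0.4,[-0.045,0,0],[0,0,0]],[-0.4,[-0.02,0,0],[0,0,0]]]';python3 -m creep '[[-0.4,[0,-0.02,0.03],[0,0,0]],[-0.4,[0,-0.025,0.04],[0,0,0]],[-0.4,[0,-0.025,0.04],[0,0,0]],[-0.4,[0,-0.025,0.04],[0,0,0]],[-0.4,[0,-0.025,0.04],[0,0,0]]]'; python3 -m creep '[[-0.4,[0,-0.025,0.04],[0,0,0]],[-0.4,[0,-0.025,0.04],[0,0,0]],[-0.4,[0,-0.025,0.04],[0,0,0]],[-0.4,[0,-0.025,0.04],[0,0,0]],[-0.4,[0,-0.025,0.04],[0,0,0]]]';python3 -c "
from m import *
go(300,-400,200);snap('side','s21');snap('top','t21')"
```

```text
ee_pos: [595.7, 227.4, 62.3]
wrist_force: [-0.3, -0.2, -0.2]
width: 59.7
time_s: 36.0
ee_pos: [597.2, 228.5, 217.9]
eef_rot: [[0.006, 0.97, 0.244], [0.003, 0.244, -0.97], [-1.0, 0.006, -0.001]]
wrist_force: [0.5, 0.4, 0.4]
width: 59.7
time_s: 36.5
ee_pos: [525.0, 12.3, 213.2]
eef_rot: [[0.001, 0.97, 0.245], [-0.0, 0.245, -0.97], [-1.0, 0.001, 0.0]]
wrist_force: [1.1, -1.4, 0.2]
width: 59.5
time_s: 37.0
ee_pos: [452.7, -212.3, 213.4]
eef_rot: [[0.001, 0.97, 0.245], [-0.001, 0.245, -0.97], [-1.0, 0.001, 0.001]]
wrist_force: [0.8, -0.5, -0.0]
width: 59.6
t 37.0 at [ 452.7 -212.3  213.4] w 59.6 F [ 0.8 -0.5 -0. ] tool d mm [  13.3 -193.9  144.6] dist 242.0 tilt fix [-0.    0.05 -0.07] yaw z -75.8
```

```bash
python3 -m creep '[[-0.4,[0,-0.005,0.045],[0,0,0]],[-0.4,[0,-0.005,0.045],[0,0,0]],[-0.4,[0,-0.005,0.045],[0,0,0]],[-0.4,[0,0,0.02],[0,0,0]],[-0.4,[0,0,0],[0,0,0]]]';python3 -c "
from m import *
go(300,-400,200);snap('side','s22');f=snap('top','t22')
for n,u,v,z,d in [('g',192,150,72,46),('b',168,274,72,46),('y',274,225,68,32),('r',463,278,68,32),('w',454,160,76,62)]:
    print(n,*meas(f,u,v,z,d))"
```

```text
time_s: 37.6
ee_pos: [476.5, -367.9, 212.5]
eef_rot: [[0.0, 0.971, 0.24], [-0.001, 0.24, -0.971], [-1.0, -0.0, 0.001]]
wrist_force: [-0.0, 0.2, 0.2]
width: 59.4
t 37.6 at [ 476.5 -367.9  212.5] w 59.4 F [-0.   0.2  0.2] tool d mm [  12.5 -179.1  -11.2] dist 180.0 tilt fix [-0.    0.08  0.  ] yaw z -76.1
g 519 72.3 [595.5 229.3] [595.7 229.6] 46.5 [595.7 229.6  22.8]
b 571 72.4 [384.5 265.2] [384.7 265.4] 45.9 [384.5 265.6  22.6]
y 256 68.0 [464.4  84.1] [464.3  84.1] 31.5 [464.5  84.1  15.4]
r 272 67.5 [ 366.3 -250.3] [ 366.2 -250.7] 31.7 [ 366.2 -250.6   15.5]
w 948 75.7 [ 566.1 -244.5] [ 566.4 -244.9] 62.8 [ 566.5 -245.    30.7]
```

View pics/t22.png

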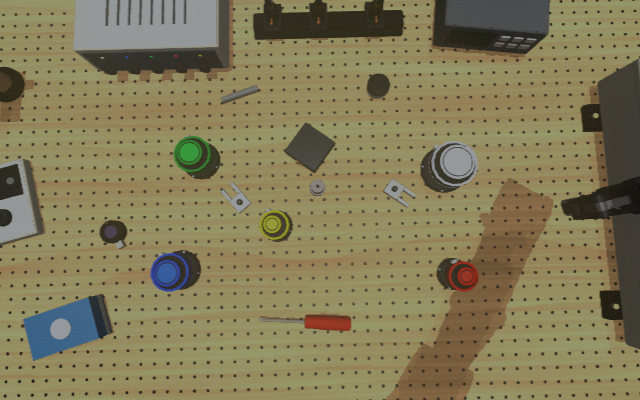

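View pics/s22.png

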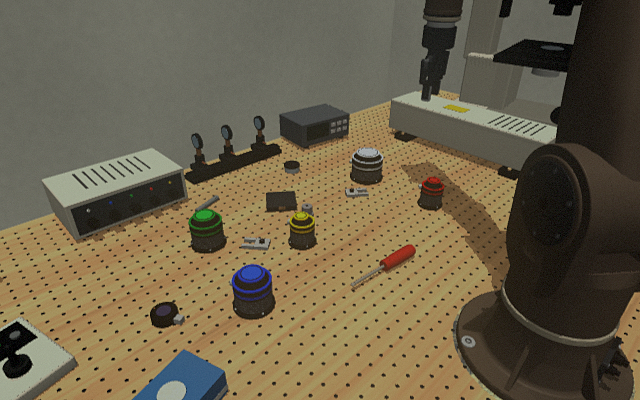

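```bash
python3 -m creep '[[-0.4,[0,0,0],[0,0,0]],[-0.4,[0,0,0],[0,0,0]]]'|grep -E "pos|force"; python3 -c "
from rig import env
print(env.finish_job())"
```

```text
ee_pos: [477.0, -363.2, 212.7]
wrist_force: [-0.9, 0.0, 0.4]
the job is handed in; nothing more can be done
None
```

All five filters are on the lamps of their own colour, coloured side up, and I've handed the job in. It took about 38 s of the 122 s allowed.

I took the piles apart in the order yellow, blue, white, red, green. Each filter was lowered in steps of about a millimetre or less until the wrist force rose by a few newtons (at most 8 N), then let go.

**Last top view:** every filter's top is within 0.5 mm of the height it should have when seated, so all lie flat. Their centres are within about 2 mm of the lamp axes, inside the 6 mm of room. The gripper was clear at a height of 212 mm with its force near zero.

**Checks that disagreed or read oddly:**
- **Camera against arm:** the side camera showed the gripper about 2 mm off in y from the arm's own reading, so I corrected the targets after the first filter.
- **First filter:** yellow was placed before that correction and sits about 1.5 to 2.5 mm off its lamp's centre, still inside the lip.
- **Closing force:** closing the jaws on yellow and blue pressed down with about 11 to 12 N. I raised the tool slightly while closing on the other three, which brought that down to about 2 N or less.
- **Green, before lowering:** my first position fit for the green filter over its lamp failed because part of it was in shadow. A refit agreed to within 1 to 2 mm.

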